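# Run a van door's roller carriage round the bend of its salvaged track

### The job

Pick up the yellow roller carriage by its upright pin and set its two white rollers down into the open loading end of the zinc door track. Push it along and round the bend without letting it jam or forcing it (never push harder than about 20 newtons) until it meets the black rubber buffer, and push on steadily so that the buffer, which has crept forward, slides back as far as it will go, up against its red end bracket. Then let go, leaving the carriage in place against the buffer and the other parts on the bench where they are.

Things in the scene. Friction and masses are not known exactly. Their poses are not given: they have to be found in the camera images.
- track: Salvaged van sliding-door track: zinc C channel, open side up, fixed on wooden cleats. Bore 30 mm wide, walls 4 mm, channel floor 25 mm above the bench, wall tops at 45 mm. Origin on the bench top under the start of the bend; x along the straight part towards the bend, y left, z up. Straight from x = -210 mm to 0, then it bends LEFT. Greased, friction about 0.25; it does not give.
- loading (a point): Middle of the loading end: on the channel floor at track x = -155 mm, y = 0, axes as the track's. From x = -210 to -100 mm the lips are cut away, so the channel is open above (wall tops 20 mm above this point). From x = -100 mm on, lips 3 mm thick narrow the top to an 18 mm slot; their undersides are 17 mm above the channel floor.
- bend_start (a point): On the channel floor above the track's origin. Here the nose begins: arc to the LEFT, centre-line radius 110 mm, 70 degrees, then a straight lipped tail. It was knocked out of true: the whole nose is turned about this point by an unmeasured angle, up to 0.1 rad either way. The buffer's face starts 36 to 60 mm down the tail and is home at 54 to 70 mm: not measured, feel or see it.
- carriage: Roller carriage, 0.36 to 0.59 kg, standing on the bench. Two white rollers, diameter 26, height 15 mm, 23 mm fore and aft of the middle on 10 mm spindles; above them a yellow plate 70 x 24 mm, 22 to 27 mm high; in its middle an upright round steel pin, diameter 18 mm, 27 to 63 mm high. Origin: centre of the rollers' undersides; x along the plate, z up. Either end may lead.
- pin_top (a point): Centre of the pin's top, 63 mm above the rollers' undersides. Rollers have 2 mm play each side. In the bend the pin runs about 2.5 mm inside the centre line, plate along the track. Rollers meet the buffer 36 mm ahead of the pin. The buffer (rubber block 14 mm long, 15 mm high, white cap) slides stiffly, taking 6 to 10 N over 10 to 18 mm, then stops dead at the red bracket; it does not spring back.
- wiper_motor: bystander: wiper motor lying on the bench, round aluminium gearbox 84 mm wide (origin under it) with a steel motor can 48 mm thick out to x = -118 mm and a crank on top, 62 mm high
- window_motor: bystander: black window-lift motor 62 x 50 x 30 mm with a white drum on top (42 mm high) and a steel can out to x = 87 mm; origin under the black housing
- stalk_switch: bystander: black steering-column stalk switch, housing 60 x 46 x 26 mm (origin under it), lever out to x = 160 mm
Mind the look-alikes: they are no part of the job. What is shaped like the carriage but turquoise is not meant.

How it is judged (in metres and radians):
On the way, in this order (a step that is already met when the one before it is completed fails the run):
1. the carriage stands on the floor of the track's loading end, both rollers in the channel (x of carriage in the frame of track between -0.185 and -0.09 m and y of carriage in the frame of track between -0.004 and 0.004 m and height (world z) of carriage below 0.029 m and angle between the x axis of carriage and the x axis of track, either way round below 0.15 rad), for 0.2 s.
2. the carriage has been run along under the lips into the bend, still down in the channel (horizontal distance between carriage and bend_start below 0.09 m and x of carriage in the frame of track above 0.03 m and height (world z) of carriage between 0.022 and 0.031 m), for 0.05 s.
3. the carriage, in the channel, has driven the buffer back against the end bracket (horizontal distance between buffer_c0 and bracket_c0 below 0.0115 m and horizontal distance between carriage and buffer_c0 below 0.046 m and height (world z) of carriage between 0.022 and 0.031 m), for 0.2 s.
At the end, for the whole second after the job is handed in: The buffer is back against the red end bracket (within 1.5 mm); the carriage stands upright on the channel floor behind it, its leading roller touching the buffer or within 3 mm of it, at rest and let go (horizontal distance between buffer_c0 and bracket_c0 below 0.0115 m and horizontal distance between carriage and buffer_c0 below 0.046 m and height (world z) of carriage between 0.022 and 0.029 m and angle between carriage's own z axis and vertical below 0.06 rad and linear speed of carriage below 0.01 m/s).
It fails at once if the carriage is forced: once it is past the loading end, all contact forces between it and the track (with what the track carries) come to more than 45 N, which takes a level push of about 25 N (contact force between carriage and track above 45 N and x of carriage in the frame of track above -0.1 m).
It fails at once if the robot itself pushes on the track with more than 20 N (contact force between any of the fingers, the arm and track above 20 N).
It fails at once if another part on the bench is shifted by more than 15 mm (distance of any of wiper_motor, window_motor, stalk_switch from where it was at the start of the episode above 0.015 m).
It also fails if it takes over 67 s, if anything falls off the work surface, if the arm or the gripper's body presses on something with over 40 N, if the wrist force passes 120 N, or if a joint passes its speed limit or range.

### The arm

A 6-joint arm with a two-finger parallel gripper is mounted at the origin on the work surface. World frame = base frame: x ahead of the robot, y to its left, z up, the work surface at z = 0. Lengths are in mm, angles in rad, forces in N, time in s.
With the tool pointing down it reaches from about 425 to 950 mm from the base axis. Payload 3.5 kg.
Tool frame: the origin (TCP) lies midway between the tips of the shut fingers; the grasp point (between the pads) lies 19 mm behind it; z points along the fingers, y is the line along which they close (so a half turn about z gives the same grasp; the last joint's range is limited). The gripper opens to 85 mm and grips with 20 to 120 N. Pads are 22 mm wide; open, the fingers measure 114 mm over their backs; the gripper's body (76 mm by 85 mm) begins 54 mm behind the grasp point. The pads swing forward as they close: fully open they stand 13 mm farther back than shut.
Start: joints at [1.088, 0.286, 1.577, -0, 1.279, -0.15], TCP at [220.479, 637.962, 231.325] pointing down, gripper open.
Joint ranges: [-2.77, 2.77], [-0.9, 2.22], [0.21, 2.48], [-1.53, 4.67], [0.24, 2.81], [-2.84, 2.84]. Speed limits (rad/s): [2.79, 2.79, 3.14, 3.14, 3.14, 3.14].

### API

Orientations are given as a rotation vector (axis times angle).
In Python, from bench import arm gives the robot as it stands. The module is installed in compiled form; this text tells all that it offers.
- The arm moves only by the tool play_rows, never from a script. Its argument "deltas" is a list of rows, each an object of numbers: "hand": the finger opening in cm, from 0 to 8.54; "x", "y", "z": the shift along the tool's x, y, z in cm; "wx", "wy", "wz": the turn, a rotation vector about the tool's x, y, z in degrees. In form: [{"hand": .., "x": .., "y": .., "z": .., "wx": .., "wy": .., "wz": ..}, ...]. A call has 1 to 8 rows; each row is the pose to reach, as a shift and turn from the pose commanded when the call began, along the tool's axes at that moment; what a row does not reach only later rows make up. A row lasts 1/10 s, in which the tool goes at most 50 mm and 8.59 degrees, less where a joint would pass 70% of its speed; a pose out of reach is approached as far as the arm can. A call with a gripper value outside its range is refused whole. The fingers move at their own pace and stop on an object; the grip force is fixed at half the most. Time passes only in rows, so rows that repeat a pose let the fingers close. It gives the time, the measured TCP pose, the force, the opening and the grip force at its end, in the units of the state.
- arm.sense(): the state, without advancing time (a new reading comes with each control period).
- arm.grab_frame(name): name is "side" or "top" or "wrist"; returns a dict with "image" (420x560x3 uint8, red, green, blue), "z_map" (420x560 float32, mm along the optical axis (not along the pixel's ray), 0 where there is no reading), "intrinsics" (3x3 intrinsics, pixels), "world_from_camera" (4x4, takes a point from camera to world coordinates). Camera axes: x right, y up, looking along -z (the intrinsics and any distortion apply to the point x, -y, -z); pixel columns grow to the right and rows downward; lengths in mm; the calibration is good to about 2 mm. A picture is of the moment at which its call begins.
- arm.close_job(): hands the job in; it is judged then, once.
The state is a dict: "t": time; "joint_positions": joint angles; "qd": joint speeds; "joint_efforts": joint torques, N m; "position": TCP position; "orientation": TCP orientation; "contact_force": force on the tool from outside, world axes, zero at the start; "torque": the same for the moment, N m; "opening": finger opening in mm; "grip_force": force on a finger pad.
Only numpy, scipy, OpenCV 4.12 (cv2) and the standard library are available. Lean on these libraries where they do the work, as an engineer would, in place of code of your own. Each camera call takes 0.05 s, during which the arm holds its last target. There are 200 camera calls.

## Working session

There is one attempt and no reset: what is moved stays moved. The work goes in short steps, Python scripts to look and compute and a tool call to move; the robot and the scene stay as the last step left them, time stands still between calls to the robot, and variables do not carry over. Pictures are saved under pics/ and viewed, at most 10 in all, crops included, and the job is handed in when it is done.

Besides the shell and the picture viewer there is one more tool, called after ">>>" in YAML: its name, and indented under it one key for each argument. play_rows: Moves the arm, as the interface text tells. Its arguments: {"type":"object","properties":{"deltas":{"type":"array"}},"required":["deltas"]}

```bash
mkdir -p pics
cat > h.py <<'E'
import numpy as np, cv2
from bench import arm
def grab(n,f=None):
    d=arm.grab_frame(n)
    np.savez('last_%s.npz'%n,**d)
    if f: cv2.imwrite('pics/'+f,d['image'][:,:,::-1])
    return d
def pw(d):
    z=d['z_map'].astype(float);K=d['intrinsics'];T=d['world_from_camera']
    v,u=np.mgrid[:z.shape[0],:z.shape[1]]
    P=np.stack([(u-K[0,2])/K[0,0]*z,-(v-K[1,2])/K[1,1]*z,-z],-1)
    W=P@T[:3,:3].T+T[:3,3]; W[z==0]=np.nan
    return W
def proj(d,p):
    T=np.linalg.inv(d['world_from_camera']);c=T[:3,:3]@np.array(p)+T[:3,3];K=d['intrinsics']
    return K[0,0]*c[0]/-c[2]+K[0,2], K[1,1]*-c[1]/-c[2]+K[1,2]
E
python3 - <<'E'
from h import *
print(arm.sense())
for n in('top','side'):
    d=grab(n,n+'0.png');print(n,d['intrinsics'].tolist(),d['world_from_camera'].round(2).tolist())
E
```

```text
{'t': 0.0, 'joint_positions': array([ 1.08799419e+00,  2.87222420e-01,  1.57814808e+00, -1.48431828e-06,
        1.27859146e+00, -1.49929388e-01]), 'qd': array([-0.00187404, -0.00119388, -0.00088507, -0.00175943, -0.00071652,
       -0.00018489]), 'joint_efforts': array([-5.51758585e-04, -4.05978048e+01, -2.92626965e+01, -1.61618646e-04,
        5.73609781e-03, -1.59032169e-06]), 'position': array([220.18802345, 637.39674274, 229.92498793]), 'orientation': array([-0.52034171, -3.09745281,  0.00353686]), 'contact_force': array([0.6846696 , 0.73766672, 0.84911442]), 'torque': array([ 0.03679446, -0.0031301 , -0.0108573 ]), 'grip_force': 0.0, 'opening': 85.20764582981295}
top [[465.7865707710624, 0.0, 281.8569780744722], [0.0, 465.7865707710624, 209.27962133115815], [0.0, 0.0, 1.0]] [[-0.01, 1.0, -0.09, 507.14], [-1.0, -0.01, 0.03, -33.56], [0.03, 0.09, 1.0, 941.48], [0.0, 0.0, 0.0, 1.0]]
side [[489.4821737956759, 0.0, 283.0277361861008], [0.0, 489.4821737956759, 208.00691878229722], [0.0, 0.0, 1.0]] [[-0.8, 0.35, -0.49, 248.51], [-0.6, -0.47, 0.65, 403.22], [-0.0, 0.81, 0.58, 473.47], [0.0, 0.0, 0.0, 1.0]]
```

View pics/top0.png

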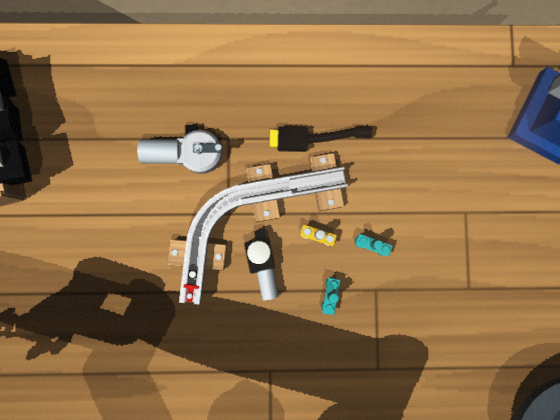

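View pics/side0.png

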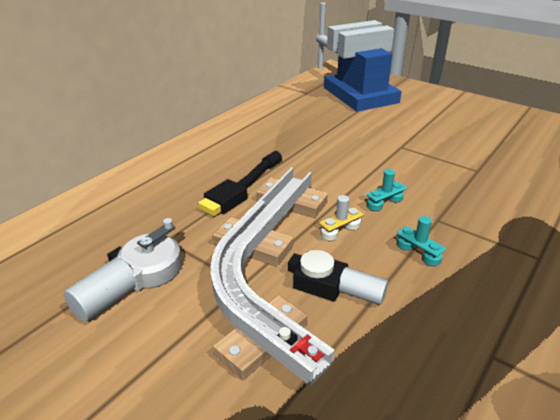

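Top view: the yellow carriage with the grey pin is at about (319,235). Look-alikes are the turquoise ones at (374,243) and (332,296), the yellow plug of the stalk switch at (274,138) and the window motor at (259,253). The track runs from the loading end (345,177) round the bend to the buffer (193,273) and red bracket (190,293). I choose (319,235) and check it in a crop, then measure.

Run:
```python
from h import *
d=dict(np.load('last_top.npz'));im=d['image'];W=pw(d)
c=np.hstack([cv2.resize(im[205:265,280:360],(400,300),interpolation=cv2.INTER_CUBIC),cv2.resize(im[245:310,160:240],(400,300),interpolation=cv2.INTER_CUBIC)])
c2=cv2.resize(im[160:300,165:360],(800,574//2*1),interpolation=cv2.INTER_CUBIC) if 0 else cv2.resize(im[150:220,200:360],(800,300),interpolation=cv2.INTER_CUBIC)
cv2.imwrite('pics/crop.png',np.vstack([c,c2])[:,:,::-1])
print('bench z',np.nanmedian(W[320:380,400:470,2]))
w=W[225:246,298:340];print(np.round(w[::2,::2,2]).astype(int))
for rows,cols in(((225,246),(298,340)),):
    w=W[rows[0]:rows[1],cols[0]:cols[1]].reshape(-1,3)
    for a,b in((55,75),(18,34)):
        q=w[(w[:,2]>a)&(w[:,2]<b)];print(a,len(q),q.mean(0),q.std(0)); 
        u,s,vt=np.linalg.svd((q-q.mean(0))[:,:2]);print(vt[0],s)
# wall tops of straight
w=W[150:215,230:350].reshape(-1,3);q=w[(w[:,2]>40)&(w[:,2]<50)]
print(len(q),q.min(0),q.max(0))
for y in np.arange(-220,0,10):
    s=q[abs(q[:,1]-y)<3]
    if len(s):print(y,len(s),s[:,0].min().round(1),s[:,0].max().round(1),s[:,0].mean().round(1))
```

```text
bench z 0.11860616311912509
[[ 0  2  2 28 27  3  0  0 -1  0  1 -3 -1  0  0  1  3 -1 -2  1  1]
 [ 0  3 29 29 26 28 25 23  3  0  3  2  0  0  0  0  2  1  0  1 -2]
 [-4  3 28 25 30 29 29 26 24 27 29  1 -1  0 -1  1 -1  1 -2  1  1]
 [-1 12 25 32 29 31 28 28 26 40 63 66 63 25  0  0  0  1 -1  0 -1]
 [-2 28 24 29 30 31 29 27 33 65 63 60 62 62 25 26 27  2  2 -1  0]
 [ 1 28 26 27 26 25 26 24 39 65 61 68 65 62 27 26 24 26 25 27  1]
 [-2  0  7 25 26 28 28 29 29 61 65 62 64 26 29 29 32 30 29  0  0]
 [ 1  1  3  1 -3  3 22 26 26 29 56 61 30 26 29 28 29 29 26 -1 -1]
 [ 2  0  1  0  1  1  1 -1 -3  1 26 24 24 26 27 30 31 28 25  2  1]
 [ 0  0 -3  1 -1 -2  1  0  0 -2  2 -2  3 26 27 27 28 27  1  0  1]
 [-3 -1 -1  0 -3  1  1  0  0 -4  0  2 -1 -1 10 19 24 25 -3 -1  1]]
55 73 [ 536.44158714 -128.50812792   62.76612661] [4.4980508  4.58391321 1.89846057]
[-0.31382906  0.9494795 ] [39.25400303 38.34042125]
18 351 [ 536.26925966 -127.92901775   27.44668622] [ 9.85179755 21.24616055  2.19823443]
[0.31721852 0.94835247] [417.26496534 135.640866  ]
920 [ 589.78293701 -183.74445708   40.00058335] [668.17534325  41.89396255  49.42371985]
-180 9 630.9 668.2 643.5
-170 14 628.9 666.5 647.7
-160 13 627.0 665.0 642.3
-150 16 625.3 662.9 644.1
-140 14 624.0 661.4 640.5
-130 17 621.8 661.2 638.0
-120 16 619.9 658.4 637.0
-110 15 617.9 657.2 638.6
-100 13 617.7 655.2 637.5
-90 13 615.9 653.4 635.7
-80 14 614.1 651.8 632.7
-70 33 612.1 649.8 630.2
-60 32 610.0 647.8 628.6
-50 35 608.3 645.8 625.4
-40 32 606.5 645.3 626.1
-30 33 605.0 643.9 624.8
-20 32 604.5 642.2 623.9
-10 33 602.7 640.3 621.7
```

View pics/crop.png

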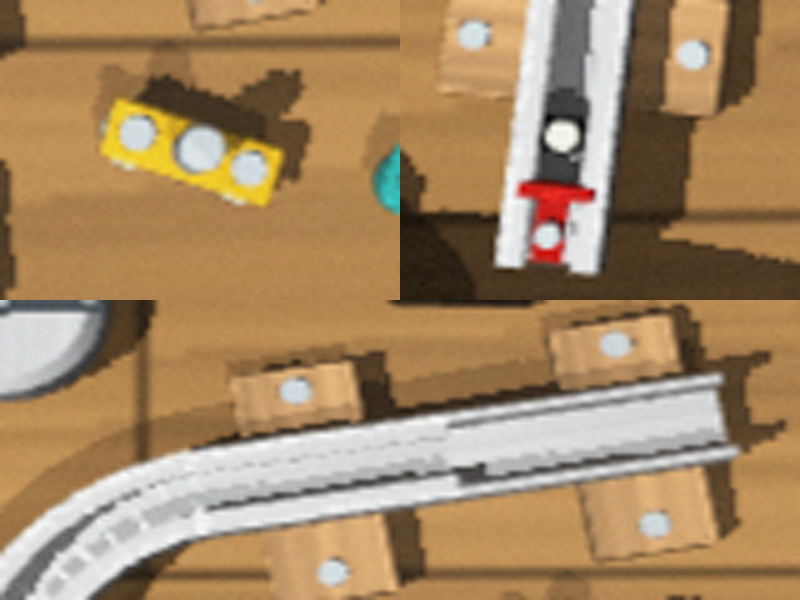

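The crop confirms the yellow carriage with its grey pin (upper left). The buffer's white cap and the red bracket are at upper right, and the cut-away lips start near the middle of the lower strip. Next I fit the track model.

```bash
cat > trk.py <<'E'
import numpy as np
A=np.deg2rad(70);R=110.
def path(s,p,off=0.):
    """s along centre line from bend start, off = left offset; returns x,y,heading"""
    x0,y0,th,dn=p
    s=np.asarray(s,float);t=np.clip(s/R,0,A)
    h=np.where(s<0,th,th+dn+t)
    lx=np.where(s<0,s,R*np.sin(t)+np.clip(s-R*A,0,None)*np.cos(A))
    ly=np.where(s<0,0,R*(1-np.cos(t))+np.clip(s-R*A,0,None)*np.sin(A))
    a=np.where(s<0,th,th+dn)
    return x0+np.cos(a)*lx-np.sin(a)*ly-off*np.sin(h), y0+np.sin(a)*lx+np.cos(a)*ly+off*np.cos(h), h
E
cat > fit.py <<'E'
from h import *; from trk import *; import sys
from scipy.optimize import minimize
d=dict(np.load('last_top.npz'));W=pw(d);im=d['image'].astype(int)
w=W[150:310,165:352].reshape(-1,3);q=w[(w[:,2]>39)&(w[:,2]<50)]
S=np.arange(-210,230,2.)
def dist(p):
    x,y,h=path(S,p)
    dx=q[:,0][:,None]-x;dy=q[:,1][:,None]-y
    i=np.argmin(dx*dx+dy*dy,1);r=np.arange(len(q))
    return -dx[r,i]*np.sin(h[i])+dy[r,i]*np.cos(h[i]),S[i],np.sqrt((dx*dx+dy*dy)[r,i])
def cost(p):
    e,s,D=dist(p);m=D<35
    return np.sum(np.clip(abs(e[m])-18.3,0,8))+ (~m).sum()*0
p0=np.array([620,5,1.733,0.])
best=min((minimize(cost,p0+[dx,dy,0,dn],method='Nelder-Mead',options=dict(maxiter=3000,initial_simplex=None)) for dx in(-1,2) for dy in(-10,0,10,20) for dn in(-.05,.05)),key=lambda r:r.fun)
p=best.x;print('fit',p.round(3),best.fun,len(q))
e,s,D=dist(p);m=D<35
for a in range(-210,230,20):
    k=m&(s>=a)&(s<a+20)
    if k.sum()>4:print(a,k.sum(),np.percentile(e[k],[3,97]).round(1),end=' | ')
print('\nextent s',s[m].min(),s[m].max())
np.save('p.npy',p)
E
python3 fit.py
python3 - <<'E'
from h import *; from trk import *
p=np.load('p.npy');d=dict(np.load('last_top.npz'));W=pw(d);im=d['image'].astype(int)
def sl(P):
    S=np.arange(-210,240,.25);x,y,h=path(S,p);i=np.argmin((x-P[0])**2+(y-P[1])**2);return S[i]-R*A, -(P[0]-x[i])*np.sin(h[i])+(P[1]-y[i])*np.cos(h[i])
r,g,b=im[...,0],im[...,1],im[...,2]
red=(r>120)&(g<60)&(b<60);red[:240]=0;red[:,:170]=0;red[:,240:]=0
P=W[red];print('red',red.sum(),[np.round(sl(x)+(x[2],),1).tolist() for x in P[::4]])
cap=np.zeros_like(red);cap[262:282,180:206]=1
dk=cap&(r+g+b<150)&np.isfinite(W[...,2]);
print('dark',[np.round(sl(W[v,u])+(W[v,u,2],),0).astype(int).tolist() for v in range(262,288,2) for u in (191,193,195)])
E
python3 - <<'E'
from h import *
from scipy.spatial.transform import Rotation as Ro
print(Ro.from_rotvec(arm.sense()['orientation']).as_matrix().round(3))
d=grab('wrist','wrist0.png')
print(d['world_from_camera'].round(2).tolist())
E
```

```text
fit [6.15615e+02 2.46420e+01 1.73300e+00 7.80000e-02] 120.5063736202697 2929
-210 45 [-19.   18.6] | -190 51 [-18.9  18.6] | -170 51 [-19.   18.8] | -150 49 [-18.8  18.8] | -130 48 [-18.9  18.9] | -110 78 [-18.9  18.8] | -90 107 [-18.4  18.6] | -70 107 [-18.1  18.2] | -50 112 [-18.7  18.7] | -30 112 [-18.7  18.8] | -10 111 [-18.   18.6] | 10 112 [-18.3  18.3] | 30 112 [-18.4  18.4] | 50 119 [-19.2  18.7] | 70 113 [-18.8  18.4] | 90 117 [-18.8  18.3] | 110 116 [-18.7  18.6] | 130 120 [-18.6  18.8] | 150 117 [-18.3  18.7] | 170 134 [-18.4  18.6] | 190 161 [-18.5  18.4] | 210 329 [-18.4  18.3] | 
extent s -210.0 228.0
red 81 [[78.1, -11.7, 49.5], [77.6, -4.5, 48.2], [77.4, 2.3, 43.6], [80.4, -10.5, 44.5], [79.6, -3.0, 44.7], [78.9, 4.7, 45.7], [77.9, 12.6, 48.5], [81.4, -4.2, 47.1], [80.6, 3.3, 47.6], [80.1, 10.6, 46.0], [83.1, -2.2, 47.0], [82.4, 5.3, 47.0], [84.4, 2.3, 50.3], [86.9, -0.1, 45.4], [88.9, -3.5, 46.1], [88.1, 4.3, 48.4], [90.6, 2.0, 43.9], [103.6, -0.1, 45.1], [105.4, -1.5, 46.6], [105.4, -3.1, 47.2], [105.4, 4.1, 45.5]]
dark [[35, -8, 22], [35, -4, 24], [34, 0, 26], [39, -7, 24], [39, -3, 26], [38, 1, 26], [43, -7, 24], [42, -3, 27], [42, 1, 23], [47, -6, 27], [46, -3, 24], [46, 1, 25], [50, -5, 33], [-344, -9223372036854775808, -9223372036854775808], [50, 2, 25], [53, -2, 45], [53, 2, 46], [53, 5, 40], [57, -2, 45], [56, 3, 48], [56, 6, 43], [60, -1, 47], [60, 3, 46], [60, 6, 42], [66, -4, 23], [66, -1, 23], [64, 6, 40], [69, -3, 27], [69, 0, 25], [69, 4, 24], [73, -3, 26], [73, 1, 29], [73, 5, 26], [77, -3, 24], [77, 1, 24], [77, 5, 23], [79, 2, 50], [79, 5, 46], [78, 8, 45]]
[[-0.945  0.327 -0.001]
 [ 0.327  0.945 -0.002]
 [ 0.    -0.002 -1.   ]]
[[0.33, -0.9, -0.29, 145.25], [0.95, 0.31, 0.1, 663.44], [-0.0, -0.31, 0.95, 373.17], [0.0, 0.0, 0.0, 1.0]]<stdin>:10: RuntimeWarning: invalid value encountered in cast
```

Track fit: bend start (615.6, 24.6), heading 1.733, nose +0.078 rad, wall edges within ±19 mm, loading end 211 mm back (should be 210). The bracket face is at tail 77.5 and the buffer face at about 50, so home is about 63.5. All of this agrees with the task text. The tool's closing line is already along the plate (70.9° against 71.5°).

```bash
cat > to.py <<'E'
import sys; from h import *
from scipy.spatial.transform import Rotation as Ro
def delta(x,y,z,yaw_deg,s=None):
    "cm and deg in tool axes from the measured pose to TCP x,y,z, tool down, tool y at yaw (mod 180)"
    s=s or arm.sense();M=Ro.from_rotvec(s['orientation']).as_matrix()
    a=np.deg2rad(yaw_deg); yv=np.array([np.cos(a),np.sin(a),0])
    if yv@M[:,1]<0: yv=-yv
    zv=np.array([0,0,-1.]);T=np.stack([np.cross(yv,zv),yv,zv],1)
    return (M.T@(np.array([x,y,z])-s['position'])/10).round(2), np.rad2deg(Ro.from_matrix(M.T@T).as_rotvec()).round(2)
if __name__=='__main__':
    s=arm.sense();print(s['t'],s['position'].round(1),s['contact_force'].round(1),s['joint_positions'].round(2))
    for k in sys.argv[1:]: print(k,*delta(*map(float,k.split(',')),s=s))
E
python3 to.py 480,420,180,71 536.4,-128.5,180,71.5
```

```text
0.15 [220.2 637.5 230.2] [-0.6 -0.8  0.2] [ 1.09  0.29  1.58 -0.    1.28 -0.15]
480,420,180,71 [-31.66 -12.06   5.04] [-0.1  -0.02 -0.07]
536.4,-128.5,180,71.5 [-54.91 -62.06   5.12] [-0.1  -0.02 -0.57]
```

>>> play_rows:
  deltas:
    - {"hand": 8.5,"x": -31.7,"y": -12,"z": 0}
    - {"hand": 8.5,"x": -31.7,"y": -12,"z": 0}
    - {"hand": 8.5,"x": -31.7,"y": -12,"z": 0}
    - {"hand": 8.5,"x": -31.7,"y": -12,"z": 0}
    - {"hand": 8.5,"x": -31.7,"y": -12,"z": 0}
    - {"hand": 8.5,"x": -31.7,"y": -12,"z": 0}
    - {"hand": 8.5,"x": -31.7,"y": -12,"z": 0}
    - {"hand": 8.5,"x": -54.9,"y": -62,"z": 2}

```text
invalid input at $.deltas[0]: expected keys hand, x, y, z, wx, wy, wz
```

>>> play_rows:
  deltas:
    - {"hand": 6,"x": -21,"y": -45,"z": 2}
    - {"hand": 6,"x": -21,"y": -45,"z": 2}
    - {"hand": 6,"x": -21,"y": -45,"z": 2}
    - {"hand": 6,"x": -21,"y": -45,"z": 2}
    - {"hand": 6,"x": -21,"y": -45,"z": 2}
    - {"hand": 6,"x": -21,"y": -45,"z": 2}
    - {"hand": 6,"x": -21,"y": -45,"z": 2}
    - {"hand": 6,"x": -21,"y": -45,"z": 2}

```text
invalid input at $.deltas[0]: expected keys hand, x, y, z, wx, wy, wz
```

```bash
python3 to.py 536.4,-128.5,180,71.5 536.4,-128.5,38,71.5
```

```text
0.15 [220.2 637.5 230.2] [-0.6 -0.8  0.2] [ 1.09  0.29  1.58 -0.    1.28 -0.15]
536.4,-128.5,180,71.5 [-54.91 -62.06   5.12] [-0.1  -0.02 -0.57]
536.4,-128.5,38,71.5 [-54.91 -62.04  19.32] [-0.1  -0.02 -0.57]
```

>>> play_rows:
  deltas:
    - {"hand": 8.5,"x": -31.7,"y": -12,"z": 0,"wx": 0,"wy": 0,"wz": 0}
    - {"hand": 8.5,"x": -31.7,"y": -12,"z": 0,"wx": 0,"wy": 0,"wz": 0}
    - {"hand": 8.5,"x": -31.7,"y": -12,"z": 0,"wx": 0,"wy": 0,"wz": 0}
    - {"hand": 8.5,"x": -31.7,"y": -12,"z": 0,"wx": 0,"wy": 0,"wz": 0}
    - {"hand": 8.5,"x": -31.7,"y": -12,"z": 0,"wx": 0,"wy": 0,"wz": 0}
    - {"hand": 8.5,"x": -31.7,"y": -12,"z": 0,"wx": 0,"wy": 0,"wz": 0}
    - {"hand": 8.5,"x": -31.7,"y": -12,"z": 0,"wx": 0,"wy": 0,"wz": 0}
    - {"hand": 8.5,"x": -31.7,"y": -12,"z": 0,"wx": 0,"wy": 0,"wz": 0}

```text
t: 0.95
position: [484.4, 417.5, 230.8]
orientation: [0.529, 3.096, -0.002]
contact_force: [-0.4, 0.7, -0.2]
opening: 84.7
grip_force: 0.0
```

```bash
python3 to.py 536.4,-128.5,180,71.5
```

```text
0.95 [484.4 417.5 230.8] [-0.4  0.7 -0.2] [ 0.55  0.21  1.67 -0.    1.26 -0.68]
536.4,-128.5,180,71.5 [-23.04 -49.76   5.16] [-0.06  0.06 -0.9 ]
```

>>> play_rows:
  deltas:
    - {"hand": 8.5,"x": -23,"y": -49.8,"z": 5,"wx": 0,"wy": 0,"wz": 66}
    - {"hand": 8.5,"x": -23,"y": -49.8,"z": 5,"wx": 0,"wy": 0,"wz": 66}
    - {"hand": 8.5,"x": -23,"y": -49.8,"z": 5,"wx": 0,"wy": 0,"wz": 66}
    - {"hand": 8.5,"x": -23,"y": -49.8,"z": 5,"wx": 0,"wy": 0,"wz": 66}
    - {"hand": 8.5,"x": -23,"y": -49.8,"z": 5,"wx": 0,"wy": 0,"wz": 66}
    - {"hand": 8.5,"x": -23,"y": -49.8,"z": 5,"wx": 0,"wy": 0,"wz": 66}
    - {"hand": 8.5,"x": -23,"y": -49.8,"z": 5,"wx": 0,"wy": 0,"wz": 66}
    - {"hand": 8.5,"x": -23,"y": -49.8,"z": 5,"wx": 0,"wy": 0,"wz": 66}

```text
t: 1.75
position: [520.1, 23.6, 194.8]
orientation: [-2.128, -2.311, -0.001]
contact_force: [-0.2, 0.1, 0.2]
opening: 85.0
grip_force: 0.0
```

>>> play_rows:
  deltas:
    - {"hand": 8.5,"x": 0,"y": 0,"z": 0,"wx": 0,"wy": 0,"wz": 66}
    - {"hand": 8.5,"x": 0,"y": 0,"z": 0,"wx": 0,"wy": 0,"wz": 66}
    - {"hand": 8.5,"x": 0,"y": 0,"z": 0,"wx": 0,"wy": 0,"wz": 66}
    - {"hand": 8.5,"x": 0,"y": 0,"z": 0,"wx": 0,"wy": 0,"wz": 66}
    - {"hand": 8.5,"x": 0,"y": 0,"z": 0,"wx": 0,"wy": 0,"wz": 66}
    - {"hand": 8.5,"x": 0,"y": 0,"z": 0,"wx": 0,"wy": 0,"wz": 66}
    - {"hand": 8.5,"x": 0,"y": 0,"z": 0,"wx": 0,"wy": 0,"wz": 66}
    - {"hand": 8.5,"x": 0,"y": 0,"z": 0,"wx": 0,"wy": 0,"wz": 66}

```text
t: 2.55
position: [520.2, 25.6, 194.7]
orientation: [-3.043, -0.778, 0.001]
contact_force: [-0.9, 0.6, 0.1]
opening: 84.9
grip_force: 0.0
```

```bash
python3 to.py 536.4,-128.5,120,71.5 536.4,-128.5,180,-108.5
```

```text
2.55 [520.2  25.6 194.7] [-0.9  0.6  0.1] [-0.15 -0.02  1.99  0.    1.18  0.92]
536.4,-128.5,120,71.5 [-5.97 14.3   7.46] [-3.000e-02  4.000e-02  4.719e+01]
536.4,-128.5,180,-108.5 [-5.97 14.3   1.46] [-3.000e-02  4.000e-02  4.719e+01]
```

>>> play_rows:
  deltas:
    - {"hand": 8.5,"x": -6,"y": 14.3,"z": 7,"wx": 0,"wy": 0,"wz": 47.2}
    - {"hand": 8.5,"x": -6,"y": 14.3,"z": 7,"wx": 0,"wy": 0,"wz": 47.2}
    - {"hand": 8.5,"x": -6,"y": 14.3,"z": 7,"wx": 0,"wy": 0,"wz": 47.2}
    - {"hand": 8.5,"x": -6,"y": 14.3,"z": 7,"wx": 0,"wy": 0,"wz": 47.2}
    - {"hand": 8.5,"x": -6,"y": 14.3,"z": 7,"wx": 0,"wy": 0,"wz": 47.2}
    - {"hand": 8.5,"x": -6,"y": 14.3,"z": 7,"wx": 0,"wy": 0,"wz": 47.2}
    - {"hand": 8.5,"x": -6,"y": 14.3,"z": 7,"wx": 0,"wy": 0,"wz": 47.2}
    - {"hand": 8.5,"x": -6,"y": 14.3,"z": 7,"wx": 0,"wy": 0,"wz": 47.2}

```text
t: 3.35
position: [537.2, -128.9, 124.9]
orientation: [-3.102, 0.495, 0.001]
contact_force: [0.4, 0.1, 0.4]
opening: 85.1
grip_force: 0.0
```

```bash
python3 - <<'E'
from h import *
d=grab('wrist','w1.png');W=pw(d);m=(W[...,2]>57)&(W[...,2]<69)&(np.hypot(W[...,0]-536,W[...,1]+128)<25)
print(m.sum(),W[m].mean(0),W[m].min(0),W[m].max(0))
r=d['image'].astype(int);y=(r[...,0]>150)&(r[...,1]>110)&(r[...,2]<60)&(W[...,2]>18)&(W[...,2]<34)
q=W[y];print(y.sum(),q.mean(0),(q.min(0)+q.max(0))/2,np.linalg.svd((q-q.mean(0))[:,:2],full_matrices=False)[2][0])
E
python3 to.py 536.4,-128.5,38,71.5
```

```text
593 [ 538.89176558 -130.18271831   62.94405861] [ 529.45761464 -138.61592636   57.0002645 ] [ 546.7258722  -121.28590231   65.54673953]
89 [ 542.25853486 -136.67437242   27.28736519] [ 618.36047159 -100.27880425   23.88695288] [-0.6494082 -0.76044  ]
3.4 [ 537.3 -128.9  125. ] [-0.3 -1.4 -0.1] [-0.42  0.13  1.96  0.    1.05  1.47]
536.4,-128.5,38,71.5 [-0.1  -0.01  8.7 ] [-0.01  0.    0.36]
```

View pics/w1.png

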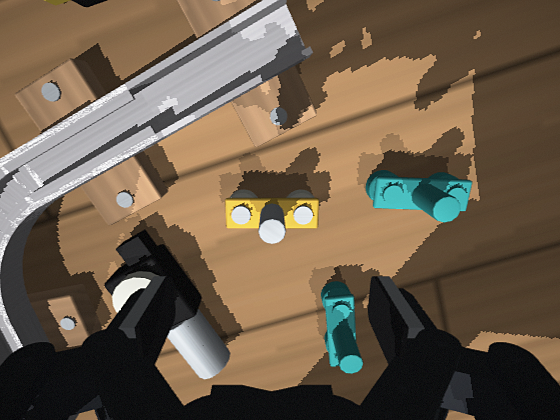

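The wrist view shows the yellow carriage at (270,215) between the fingers and in line with them, with nothing under the finger paths. Wrist and top agree on the pin within 2.5 mm. Descend and grip.

>>> play_rows:
  deltas:
    - {"hand": 5.5,"x": 0,"y": 0,"z": 4,"wx": 0,"wy": 0,"wz": 0.4}
    - {"hand": 5.5,"x": 0,"y": 0,"z": 7,"wx": 0,"wy": 0,"wz": 0.4}
    - {"hand": 5.5,"x": 0,"y": 0,"z": 8.9,"wx": 0,"wy": 0,"wz": 0.4}
    - {"hand": 5.5,"x": 0,"y": 0,"z": 8.9,"wx": 0,"wy": 0,"wz": 0.4}
    - {"hand": 1.5,"x": 0,"y": 0,"z": 8.9,"wx": 0,"wy": 0,"wz": 0.4}
    - {"hand": 1.5,"x": 0,"y": 0,"z": 8.9,"wx": 0,"wy": 0,"wz": 0.4}
    - {"hand": 1.5,"x": 0,"y": 0,"z": 8.9,"wx": 0,"wy": 0,"wz": 0.4}
    - {"hand": 1.5,"x": 0,"y": 0,"z": 8.9,"wx": 0,"wy": 0,"wz": 0.4}

```text
t: 4.2
position: [538.7, -129.9, 38.0]
orientation: [3.1, -0.509, 0.005]
contact_force: [-0.3, 1.6, 5.6]
opening: 16.2
grip_force: 54.8
```

>>> play_rows:
  deltas:
    - {"hand": 1.5,"x": 0,"y": 0,"z": 0,"wx": 0,"wy": 0,"wz": 0}
    - {"hand": 1.5,"x": 0,"y": 0,"z": 0,"wx": 0,"wy": 0,"wz": 0}
    - {"hand": 1.5,"x": 0,"y": 0,"z": 0,"wx": 0,"wy": 0,"wz": 0}

```text
t: 4.5
position: [538.7, -129.9, 38.0]
orientation: [3.1, -0.509, 0.005]
contact_force: [-0.6, 2.1, 5.5]
opening: 16.2
grip_force: 54.8
```

>>> play_rows:
  deltas:
    - {"hand": 1.5,"x": 0,"y": 0,"z": -2,"wx": 0,"wy": 0,"wz": 0}
    - {"hand": 1.5,"x": 0,"y": 0,"z": -5,"wx": 0,"wy": 0,"wz": 0}
    - {"hand": 1.5,"x": 0,"y": 0,"z": -7,"wx": 0,"wy": 0,"wz": 0}
    - {"hand": 1.5,"x": 0,"y": 0,"z": -7,"wx": 0,"wy": 0,"wz": 0}
    - {"hand": 1.5,"x": 0,"y": 0,"z": -7,"wx": 0,"wy": 0,"wz": 0}

```text
t: 5.0
position: [536.5, -129.3, 105.0]
orientation: [-3.1, 0.509, 0.002]
contact_force: [-0.5, 0.4, -4.3]
opening: 16.5
grip_force: 54.2
```

```bash
python3 - <<'E'
from h import *; from trk import *
p=np.load('p.npy');print(path([-155,-150,-130],p))
for n in('side','top'):
    d=grab(n,n+'1.png');W=pw(d);u,v=proj(d,[538,-130,75]);print(n,u,v)
    u,v=int(u),int(v);r=d['image'].astype(int);y=np.zeros(r.shape[:2],bool);y[max(v-40,0):v+40,u-40:u+40]=1
    k=y&(r[...,0]>130)&(r[...,1]>100)&(r[...,2]<80)&(W[...,2]>50)&(W[...,2]<150);q=W[k];q=q[np.hypot(q[:,0]-538,q[:,1]+130)<45]
    print(len(q),q.mean(0),q.std(0),np.linalg.svd(q-q.mean(0),full_matrices=False)[2][0],(q.min(0)+q.max(0))/2)
E
python3 to.py
```

```text
(array([640.67320166, 639.86486202, 636.63150346]), array([-128.31886058, -123.3846345 , -103.64773017]), array([1.73317691, 1.73317691, 1.73317691]))
side 344.0998467315365 190.54740213066947
98 [ 533.28912542 -118.07806456   92.04507384] [11.66157211 20.18700769  1.02566427] [ 0.43884513  0.89854985 -0.00480855] [ 535.30359023 -125.9891365    91.86410725]
top 321.0478010257922 233.40853769985296
5.1 [ 535.6 -128.9  103.7] [-0.3  0.  -4.1] [-0.42  0.16  1.98 -0.    1.01  1.48]<stdin>:7: RuntimeWarning: Mean of empty slice.
  ret = um.true_divide(
  ret = _var(a, axis=axis, dtype=dtype, out=out, ddof=ddof,
  arrmean = um.true_divide(arrmean, div, out=arrmean,
  ret = um.true_divide(
Traceback (most recent call last):
IndexError: index 0 is out of bounds for axis 0 with size 0
```

View pics/side1.png

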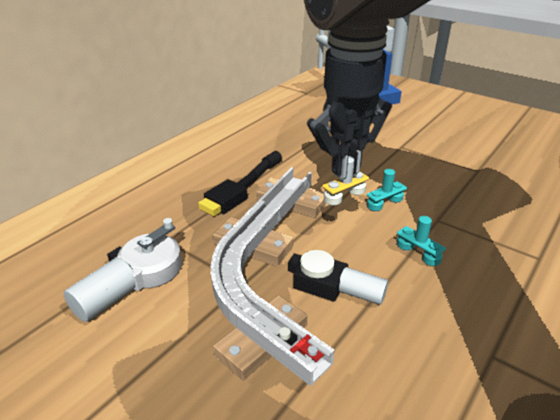

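Side view: the carriage hangs level in the gripper at (345,185), with its plate at z of about 92 as expected. Move over the loading end.

```bash
python3 to.py 640.7,-128.3,115,99.3
```

```text
5.1 [ 535.6 -128.9  103.7] [-0.3  0.  -4.1] [-0.42  0.16  1.98 -0.    1.01  1.48]
640.7,-128.3,115,99.3 [ 9.93 -3.42 -1.17] [ -0.08   0.23 -27.97]
```

>>> play_rows:
  deltas:
    - {"hand": 1.5,"x": 0,"y": 0,"z": -1.2,"wx": 0,"wy": 0,"wz": -4}
    - {"hand": 1.5,"x": 2.5,"y": -0.9,"z": -1.2,"wx": 0,"wy": 0,"wz": -9}
    - {"hand": 1.5,"x": 5,"y": -1.7,"z": -1.2,"wx": 0,"wy": 0,"wz": -16}
    - {"hand": 1.5,"x": 7.5,"y": -2.6,"z": -1.2,"wx": 0,"wy": 0,"wz": -22}
    - {"hand": 1.5,"x": 9.9,"y": -3.4,"z": -1.2,"wx": 0,"wy": 0,"wz": -28}
    - {"hand": 1.5,"x": 9.9,"y": -3.4,"z": -1.2,"wx": 0,"wy": 0,"wz": -28}
    - {"hand": 1.5,"x": 9.9,"y": -3.4,"z": -1.2,"wx": 0,"wy": 0,"wz": -28}
    - {"hand": 1.5,"x": 9.9,"y": -3.4,"z": -1.2,"wx": 0,"wy": 0,"wz": -28}

```text
t: 5.9
position: [640.3, -128.7, 116.1]
orientation: [-3.13, -0.254, 0.006]
contact_force: [-0.8, 0.3, -4.4]
opening: 16.4
grip_force: 54.3
```

```bash
python3 to.py
python3 - <<'E'
from h import *
d=grab('wrist','w2.png');grab('side','side2.png');grab('top','top2.png')
E
python3 - <<'E'
import cv2,numpy as np
a=cv2.imread('pics/w2.png');b=cv2.imread('pics/side2.png');c=cv2.imread('pics/top2.png')
t=np.vstack([cv2.resize(b[120:240,220:400],(360,240)),cv2.resize(c[130:220,260:395],(360,240))])
cv2.imwrite('pics/m2.png',np.hstack([cv2.resize(a,(440,330)),t[:330]]) if 0 else np.hstack([np.vstack([cv2.resize(a,(440,330)),np.zeros((150,440,3),np.uint8)]),t]))
E
```

```text
5.9 [ 640.3 -128.7  116.1] [-0.8  0.3 -4.4] [-0.35  0.35  1.72 -0.    1.08  1.06]
```

View pics/m2.png

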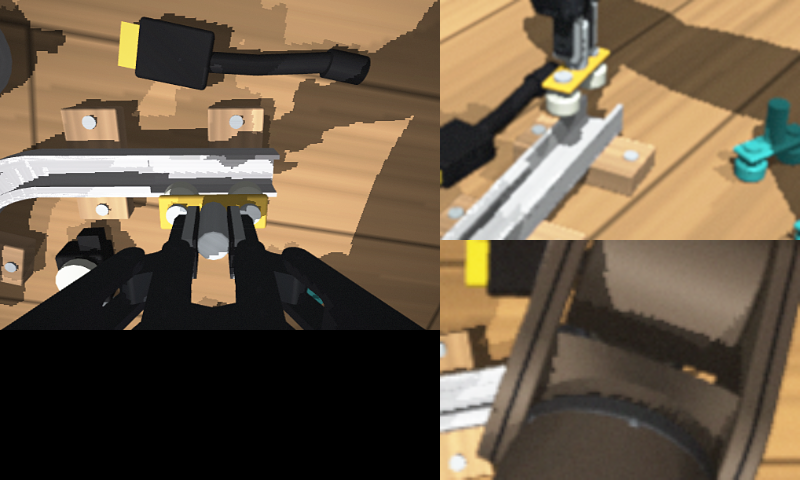

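The wrist view shows the carriage held over the loading end with its plate parallel to the track. The side crop shows it hanging above the channel, and the top view is blocked by the arm. I measure carriage against track in the wrist frame.

```bash
cat > rel.py <<'E'
from h import *; from trk import *
import sys
zoff=float(sys.argv[1])  # roller underside height
p=np.load('p.npy');ax=np.array([np.cos(p[2]),np.sin(p[2])]);lf=np.array([-ax[1],ax[0]])
for n in('wrist','side'):
    d=dict(np.load('last_%s.npz'%n));W=pw(d);im=d['image'].astype(int)
    X=(W[...,:2]-p[:2])@ax;Y=(W[...,:2]-p[:2])@lf;Z=W[...,2]
    k=(Z>40)&(Z<50)&(X>-205)&(X<-20)&(abs(Y)<28)
    lo=[];hi=[];xs=[]
    for a in range(-205,-20,5):
        j=k&(X>=a)&(X<a+5)
        if j.sum()>15: lo.append(np.percentile(Y[j],2));hi.append(np.percentile(Y[j],98));xs.append(a)
    lo,hi=map(np.array,(lo,hi))
    print(n,'outer edges R',np.median(lo).round(1),'L',np.median(hi).round(1),'slope',np.polyfit(xs,hi,1)[0].round(4),np.polyfit(xs,lo,1)[0].round(4))
    hsv=cv2.cvtColor(d['image'],cv2.COLOR_RGB2HSV)
    y=(hsv[...,0]>20)&(hsv[...,0]<35)&(hsv[...,1]>170)&(hsv[...,2]>60)&(abs(Z-27-zoff)<5)&(abs(Y)<40)
    q=np.c_[X[y],Y[y],Z[y]];print(' plate',len(q),np.percentile(q,[2,50,98],axis=0).round(1).tolist())
    b=[];xx=[]
    for a in np.arange(q[:,0].min()+4,q[:,0].max()-4,4):
        j=q[abs(q[:,0]-a)<2]
        if len(j)>4: b.append([np.percentile(j[:,1],4),np.percentile(j[:,1],96)]);xx.append(a)
    b=np.array(b);print(' edges L',b[:,1].round(1),'R',b[:,0].round(1),'slopeL',np.polyfit(xx,b[:,1],1)[0].round(3))
    pn=(abs(Z-63-zoff)<3)&(abs(Y)<25)&(abs(X+155)<25);print(' pintop',pn.sum(),np.nanmedian(X[pn]).round(1),np.nanmedian(Y[pn]).round(1),np.nanmedian(Z[pn]).round(1))
E
python3 rel.py 77
```

```text
wrist outer edges R -20.5 L 16.1 slope 0.1482 0.0055
 plate 844 [[-189.8, -10.7, 102.9], [-166.6, -8.3, 105.1], [-125.2, 3.8, 106.4]]
 edges L [ 3.8 -3.9 -6.  -3.7 -4.  -4.1 -2.8 -6.4 -6.7 -4.6 -9.5 -9.5 -3.3 -4.7
 -4.2 -2.3] R [-10.7 -10.6 -10.7 -10.6 -10.3 -10.4 -10.4 -10.6 -10.5 -10.2 -10.6 -10.4
 -10.6 -10.5 -10.3 -10.1] slopeL -0.055
 pintop 1963 -156.2 -3.2 141.2
side outer edges R -19.2 L 18.4 slope 0.0028 0.0004
 plate 87 [[-188.3, -8.6, 102.1], [-148.3, 11.5, 104.2], [-119.2, 13.3, 105.7]]
 edges L [12.9 13.4 12.3 13.2 13.1 13.2] R [ 8.2  6.5  6.4 -3.7 -8.4 -5.7] slopeL 0.006
 pintop 88 -141.0 6.8 140.3
```

Run:
```python
from h import *; from trk import *
p=np.load('p.npy');ax=np.array([np.cos(p[2]),np.sin(p[2])]);lf=np.array([-ax[1],ax[0]])
for n in('wrist','side'):
    d=dict(np.load('last_%s.npz'%n));W=pw(d)
    X=(W[...,:2]-p[:2])@ax;Y=(W[...,:2]-p[:2])@lf;Z=W[...,2]
    k=(Z>42)&(Z<48)&(abs(Y)<30)
    for a in range(-210,-20,10):
        j=k&(X>=a)&(X<a+10)
        if j.sum()>15: print(a,j.sum(),np.percentile(Y[j],[1,4,50,96,99]).round(1),'gap R/L', np.sort(Y[j])[np.sort(Y[j])<0][-1:].round(1))
    hsv=cv2.cvtColor(d['image'],cv2.COLOR_RGB2HSV)
    y=(hsv[...,0]>18)&(hsv[...,0]<38)&(hsv[...,1]>120)&(abs(Z-104)<8)&(abs(Y)<40)
    q=np.c_[X[y],Y[y],Z[y]]
    for a in range(-195,-115,10):
        j=q[(q[:,0]>=a)&(q[:,0]<a+10)]
        if len(j)>3:print(' pl',a,len(j),np.percentile(j[:,1],[1,4,96,99]).round(1))
```

```text
-210 197 [-21.  -20.8 -17.2  16.1  16.9] gap R/L [-16.8]
-200 117 [-20.9 -20.7 -19.   13.3  14. ] gap R/L [-16.8]
-190 101 [-20.8 -20.8 -19.1 -17.  -16.8] gap R/L [-16.8]
-180 104 [-20.9 -20.7 -19.2 -16.9 -16.8] gap R/L [-16.8]
-170 159 [-20.7 -20.5 -18.   14.5  14.7] gap R/L [-16.8]
-160 156 [-20.7 -20.7 -17.8  14.6  14.8] gap R/L [-16.8]
-150 146 [-20.7 -20.5 -18.   14.9  15.5] gap R/L [-16.7]
-140 103 [-20.7 -20.5 -19.1 -16.9 -16.7] gap R/L [-16.6]
-130 121 [-20.6 -20.5 -18.6 -16.2 -16.1] gap R/L [-16.]
-120 139 [-20.5 -20.4 -18.4  14.5  15.4] gap R/L [-16.]
-110 260 [-20.5 -20.4 -13.   17.   17.6] gap R/L [-10.4]
-100 454 [-20.4 -20.2 -11.   16.9  17.4] gap R/L [-10.4]
-90 458 [-20.3 -20.  -10.8  16.9  17.5] gap R/L [-10.]
-80 453 [-20.3 -20.1 -10.8  17.   17.7] gap R/L [-10.4]
-70 456 [-20.2 -19.9 -10.6  17.   17.6] gap R/L [-9.5]
-60 473 [-20.2 -19.9 -10.5  17.   17.7] gap R/L [-9.5]
-50 465 [-20.1 -19.9 -10.3  16.9  17.7] gap R/L [-9.6]
-40 456 [-20.  -19.7 -10.2  17.1  17.5] gap R/L [-9.6]
-30 467 [-20.1 -19.8 -10.3  16.9  17.8] gap R/L [-9.7]
 pl -195 401 [-10.8 -10.2  11.1 
[... 731 characters left out ...]
 52 [-20.  -19.2  -9.7  17.9  18.2] gap R/L [-9.7]
-90 60 [-19.4 -18.3  -0.7  17.9  18.2] gap R/L [-9.4]
-80 60 [-19.3 -19.    8.4  17.8  18.6] gap R/L [-9.3]
-70 63 [-19.6 -18.8   8.2  17.8  18.6] gap R/L [-8.5]
-60 64 [-19.8 -18.9   8.9  18.1  18.4] gap R/L [-9.2]
-50 64 [-19.6 -19.1  -0.5  17.6  18.3] gap R/L [-9.3]
-40 73 [-19.7 -18.9  -9.3  18.5  18.6] gap R/L [-9.3]
-30 72 [-19.5 -19.1  -0.6  18.4  18.7] gap R/L [-9.6]
 pl -195 10 [ 6.6  7.  12.7 12.8]
 pl -185 14 [ 7.5  7.6 13.2 13.4]
 pl -175 22 [ 4.   4.3 12.8 13.1]
 pl -165 17 [ 8.8  9.  13.5 13.6]
 pl -155 34 [-8.2 -7.2 13.6 13.8]
 pl -145 22 [ 5.9  6.2 13.4 13.5]
 pl -135 30 [-8.9 -7.8 13.4 13.9]
 pl -125 53 [-9.1 -8.4 12.5 13.3]
```

Both cameras put the carriage about 2.2 mm left of the channel's centre. I shift it right, lower it to just above the wall tops, and recheck.

>>> play_rows:
  deltas:
    - {"hand": 1.5,"x": 0.22,"y": 0,"z": 1,"wx": 0,"wy": 0,"wz": 0.2}
    - {"hand": 1.5,"x": 0.22,"y": 0,"z": 2,"wx": 0,"wy": 0,"wz": 0.2}
    - {"hand": 1.5,"x": 0.22,"y": 0,"z": 2.8,"wx": 0,"wy": 0,"wz": 0.2}
    - {"hand": 1.5,"x": 0.22,"y": 0,"z": 2.8,"wx": 0,"wy": 0,"wz": 0.2}
    - {"hand": 1.5,"x": 0.22,"y": 0,"z": 2.8,"wx": 0,"wy": 0,"wz": 0.2}

```text
t: 6.55
position: [643.7, -128.6, 89.3]
orientation: [-3.131, -0.25, 0.002]
contact_force: [0.1, -0.4, -3.2]
opening: 16.2
grip_force: 54.3
```

```bash
cat > rel2.py <<'E'
from h import *; from trk import *
import sys
zp=float(sys.argv[1])
p=np.load('p.npy');ax=np.array([np.cos(p[2]),np.sin(p[2])]);lf=np.array([-ax[1],ax[0]])
for n in('wrist','side'):
    d=grab(n);W=pw(d)
    X=(W[...,:2]-p[:2])@ax;Y=(W[...,:2]-p[:2])@lf;Z=W[...,2]
    k=(Z>42)&(Z<48)&(abs(Y)<30)
    hsv=cv2.cvtColor(d['image'],cv2.COLOR_RGB2HSV)
    k&=hsv[...,1]<90
    print(n,'track',[np.percentile(Y[k&(X>=a)&(X<a+20)],[1,99]).round(1).tolist() for a in range(-205,-30,25) if (k&(X>=a)&(X<a+20)).sum()>15])
    y=(hsv[...,0]>18)&(hsv[...,0]<38)&(hsv[...,1]>120)&(abs(Z-zp)<8)&(abs(Y)<40)
    q=np.c_[X[y],Y[y],Z[y]];print(' x',np.percentile(q[:,0],[1,99]).round(1),'z',np.percentile(q[:,2],[5,50,95]).round(1))
    for a in range(-195,-115,10):
        j=q[(q[:,0]>=a)&(q[:,0]<a+10)]
        if len(j)>9:print(' pl',a,len(j),np.percentile(j[:,1],[1,99]).round(1),end='')
    print()
E
python3 rel2.py 77;python3 to.py
```

```text
wrist track [[-21.0, 16.9], [-20.8, -16.6], [-20.8, -16.4], [-20.6, 17.4], [-20.4, 17.8], [-20.3, 17.6], [-20.2, 17.5]]
 x [-190.5 -122. ] z [76.5 78.3 79.4]
 pl -195 431 [-14.1   8.6] pl -185 282 [-14.2   8. ] pl -175 309 [-14.3  -6.8] pl -165 244 [-14.2  -5.3] pl -155 255 [-14.1  -5.5] pl -145 280 [-13.9  -6.5] pl -135 363 [-13.9   8.9] pl -125 262 [-13.5   8.9]
side track [[12.6, 18.3], [14.2, 17.9], [-19.6, 18.2], [-19.6, 19.0], [-19.6, 18.7], [-19.6, 18.6], [-20.2, 18.6]]
 x [-188.4 -120.1] z [75.5 77.7 79.5]
 pl -195 10 [2.8 9.4] pl -185 16 [ 4. 10.] pl -175 19 [1.5 9.3] pl -165 16 [ 5.2 10. ] pl -155 42 [-13.1  10. ] pl -145 22 [-12.2   9.6] pl -135 33 [-13.4   9.7] pl -125 45 [-12.9   9.4]
6.65 [ 644.4 -128.8   90.4] [ 0.3  0.8 -4.2] [-0.35  0.39  1.72 -0.    1.03  1.06]
```

Now 1.0 mm too far right by both cameras. Correct that and lower into the channel.

>>> play_rows:
  deltas:
    - {"hand": 1.5,"x": -0.1,"y": 0,"z": 0,"wx": 0,"wy": 0,"wz": 0}
    - {"hand": 1.5,"x": -0.1,"y": 0,"z": 0.2,"wx": 0,"wy": 0,"wz": 0}
    - {"hand": 1.5,"x": -0.1,"y": 0,"z": 0.5,"wx": 0,"wy": 0,"wz": 0}
    - {"hand": 1.5,"x": -0.1,"y": 0,"z": 0.8,"wx": 0,"wy": 0,"wz": 0}
    - {"hand": 1.5,"x": -0.1,"y": 0,"z": 1.1,"wx": 0,"wy": 0,"wz": 0}
    - {"hand": 1.5,"x": -0.1,"y": 0,"z": 1.4,"wx": 0,"wy": 0,"wz": 0}
    - {"hand": 1.5,"x": -0.1,"y": 0,"z": 1.6,"wx": 0,"wy": 0,"wz": 0}
    - {"hand": 1.5,"x": -0.1,"y": 0,"z": 1.6,"wx": 0,"wy": 0,"wz": 0}

```text
t: 7.45
position: [642.8, -128.7, 73.4]
orientation: [-3.131, -0.25, 0.001]
contact_force: [-0.6, -0.3, -4.0]
opening: 16.2
grip_force: 54.3
```

```bash
python3 rel2.py 62;python3 to.py
```

```text
wrist track [[-20.9, 17.4], [-21.0, -7.6], [-20.8, -7.3], [-20.6, 17.7], [-20.4, 17.8], [-20.3, 17.6], [-20.1, 17.6]]
 x [-190.5 -122.1] z [60.9 62.5 63.6]
 pl -195 433 [-13.    9.6] pl -185 278 [-13.4   8.5] pl -175 305 [-13.4  -5.9] pl -165 234 [-13.2  -4.4] pl -155 253 [-13.1  -5.6] pl -145 283 [-13.1  -5.4] pl -135 360 [-12.9   9.9] pl -125 260 [-12.4   9.8]
side track [[9.8, 17.8], [1.5, 17.9], [-20.6, 18.6], [-19.1, 18.3], [-19.6, 18.2], [-19.4, 18.6], [-19.5, 18.7]]
 x [-188.8 -119.9] z [59.4 61.4 62.7]
 pl -185 16 [ 4.9 10.7] pl -175 22 [ 2.2 11.5] pl -165 12 [ 6.3 10.9] pl -155 38 [-11.3  10.5] pl -145 21 [-8.4 11.3] pl -135 34 [-11.8  11.3] pl -125 44 [-11.1  11.3]
7.55 [ 643.2 -128.8   74. ] [ 0.6  0.5 -3.9] [-0.35  0.41  1.73 -0.    1.01  1.06]
```

It is inside the walls with no contact force. Lower to the floor.

>>> play_rows:
  deltas:
    - {"hand": 1.5,"x": 0,"y": 0,"z": 0.3,"wx": 0,"wy": 0,"wz": 0}
    - {"hand": 1.5,"x": 0,"y": 0,"z": 0.6,"wx": 0,"wy": 0,"wz": 0}
    - {"hand": 1.5,"x": 0,"y": 0,"z": 0.8,"wx": 0,"wy": 0,"wz": 0}
    - {"hand": 1.5,"x": 0,"y": 0,"z": 0.9,"wx": 0,"wy": 0,"wz": 0}
    - {"hand": 1.5,"x": 0,"y": 0,"z": 0.95,"wx": 0,"wy": 0,"wz": 0}
    - {"hand": 1.5,"x": 0,"y": 0,"z": 0.95,"wx": 0,"wy": 0,"wz": 0}

```text
t: 8.15
position: [643.1, -128.8, 64.4]
orientation: [-3.132, -0.25, 0.0]
contact_force: [0.2, -0.1, -4.5]
opening: 16.2
grip_force: 54.3
```

```bash
python3 rel2.py 52;python3 to.py
```

```text
wrist track [[-21.0, 17.5], [-20.9, -10.4], [-20.8, -10.0], [-20.6, 17.9], [-20.5, 17.7], [-20.3, 17.7], [-20.2, 17.7]]
 x [-190.6 -122.2] z [51.8 53.5 54.6]
 pl -195 433 [-13.5   9.3] pl -185 276 [-13.7   8.5] pl -175 306 [-13.6  -6.1] pl -165 234 [-13.3  -4.8] pl -155 260 [-13.4  -4.9] pl -145 287 [-13.3  -5.3] pl -135 377 [-13.3   9.6] pl -125 246 [-12.6   9.9]
side track [[13.2, 18.4], [-19.8, 19.0], [-21.1, 18.0], [-19.7, 18.6], [-20.1, 18.5], [-19.7, 18.4], [-19.7, 18.1]]
 x [-188.9 -120.2] z [49.9 52.3 53.8]
 pl -185 16 [ 4.3 10.7] pl -175 19 [ 1.3 10.5] pl -165 14 [-16.7  10.4] pl -155 32 [-15.9  11.2] pl -145 27 [-16.6  10.9] pl -135 29 [-16.7  10.8] pl -125 47 [-11.6  11.3]
8.25 [ 643.2 -128.9   64.6] [-0.   0.6 -4.4] [-0.35  0.42  1.73 -0.    0.99  1.06]
```

The carriage is about 1 mm above the floor. Release it to let it settle, keeping the fingers loosely astride the pin.

>>> play_rows:
  deltas:
    - {"hand": 1.5,"x": 0,"y": 0,"z": 0.1,"wx": 0,"wy": 0,"wz": 0}
    - {"hand": 2.2,"x": 0,"y": 0,"z": 0.1,"wx": 0,"wy": 0,"wz": 0}
    - {"hand": 2.2,"x": 0,"y": 0,"z": 0.1,"wx": 0,"wy": 0,"wz": 0}
    - {"hand": 2.2,"x": 0,"y": 0,"z": 0.1,"wx": 0,"wy": 0,"wz": 0}
    - {"hand": 2.2,"x": 0,"y": 0,"z": 0.1,"wx": 0,"wy": 0,"wz": 0}
    - {"hand": 2.2,"x": 0,"y": 0,"z": 0.1,"wx": 0,"wy": 0,"wz": 0}

```text
t: 8.85
position: [643.4, -128.9, 63.9]
orientation: [3.131, 0.25, 0.001]
contact_force: [0.4, -0.9, 0.5]
opening: 21.8
grip_force: 0.0
```

```bash
python3 rel2.py 52;python3 to.py
python3 - <<'E'
import cv2,numpy as np
a=np.load('last_wrist.npz')['image'];b=np.load('last_side.npz')['image']
cv2.imwrite('pics/m3.png',np.hstack([cv2.resize(a,(440,330)),cv2.resize(b[130:240,230:350],(360,330),interpolation=cv2.INTER_CUBIC)])[:,:,::-1])
E
```

```text
wrist track [[-21.0, 17.3], [-21.0, 16.5], [-20.8, 16.4], [-20.7, 17.8], [-20.4, 17.8], [-20.3, 17.6], [-20.2, 17.7]]
 x [-190.6 -122.3] z [50.5 52.2 53.3]
 pl -195 399 [-13.5   9.1] pl -185 252 [-13.6  -6.9] pl -175 456 [-13.6   8.8] pl -165 236 [-13.5  -5.4] pl -155 388 [-13.2   8.5] pl -145 297 [-13.3  -3.8] pl -135 326 [-13.4   8.3] pl -125 240 [-12.9   9.9]
side track [[13.1, 18.2], [-20.0, 18.4], [-20.4, 18.0], [-19.1, 18.3], [-19.8, 18.3], [-19.7, 18.4], [-19.7, 18.5]]
 x [-188.1 -120.2] z [48.9 50.9 52.4]
 pl -185 14 [ 4. 11.] pl -175 22 [ 1.8 10.1] pl -165 16 [ 6.  10.9] pl -155 40 [-17.6  11.4] pl -145 25 [-15.6  10.9] pl -135 26 [-10.6  10.2] pl -125 45 [-11.3  10.4]
8.95 [ 643.2 -128.9   63.7] [-0.  -0.2 -0.2] [-0.35  0.42  1.73 -0.    0.99  1.06]
```

View pics/m3.png

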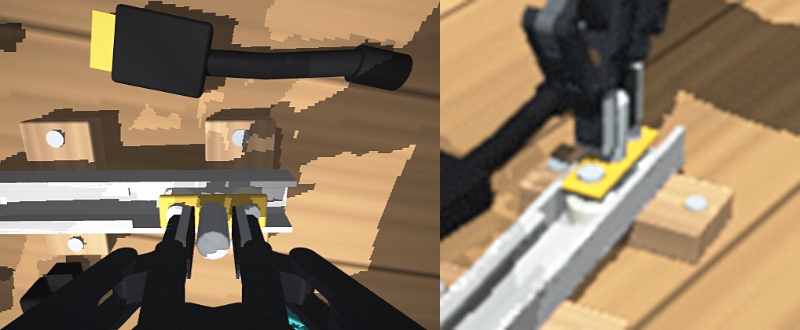

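Seated: plate top at z of about 52, force zero, and both crops show the rollers in the channel. The fingers are astride the pin at (212,235). Now push with the trailing finger along the fitted path (tool forward is -y, left is -x, left turn is -wz).

```bash
cat > plan.py <<'E'
from h import *; from trk import *; from to import delta
import sys
# usage: plan.py s0 step n : TCP stations along track
s0,st,n=float(sys.argv[1]),float(sys.argv[2]),int(sys.argv[3]);z=float(sys.argv[4]) if len(sys.argv)>4 else 63.5
p=np.load('p.npy').copy();p[0]+=2.2;p[1]+=.3
s=arm.sense();S=np.arange(-210,235,.25);x,y,h=path(S,p);P=s['position'];i=np.argmin(np.hypot(x-P[0],y-P[1]))
print('t',s['t'],'now s',S[i],'lat',(-(P[0]-x[i])*np.sin(h[i])+(P[1]-y[i])*np.cos(h[i])).round(1),'z',P[2].round(1),'F fwd',(s['contact_force'][:2]@[np.cos(h[i]),np.sin(h[i])]).round(1),'F left',(s['contact_force'][:2]@[-np.sin(h[i]),np.cos(h[i])]).round(1),'Fz',s['contact_force'][2].round(1),'q6',s['joint_positions'][5].round(2))
for k in range(n):
    a=s0+st*(k+1);off=2.5*np.clip(min(a+23,R*A-a+23)/46,0,1)
    X,Y,H=path(a,p,off)
    # plate heading: chord between rollers
    f=path(a+23,p);b=path(a-23,p);H=np.arctan2(f[1]-b[1],f[0]-b[0])
    c,w=delta(X,Y,z,np.rad2deg(H),s=s);print(a,c.tolist(),w[2])
E
python3 plan.py -156 5 8
```

```text
t 8.95 now s -156.0 lat -0.2 z 63.7 F fwd -0.2 F left 0.0 Fz -0.2 q6 1.06
-151.0 [-0.02, -0.49, 0.02] -0.17
-146.0 [-0.02, -0.99, 0.02] -0.17
-141.0 [-0.03, -1.49, 0.02] -0.17
-136.0 [-0.03, -1.99, 0.02] -0.17
-131.0 [-0.03, -2.49, 0.02] -0.17
-126.0 [-0.03, -2.99, 0.02] -0.17
-121.0 [-0.03, -3.49, 0.02] -0.17
-116.0 [-0.03, -3.99, 0.02] -0.17
```

>>> play_rows:
  deltas:
    - {"hand": 2.2,"x": 0,"y": -0.3,"z": 0,"wx": 0,"wy": 0,"wz": 0}
    - {"hand": 2.2,"x": 0,"y": -0.7,"z": 0,"wx": 0,"wy": 0,"wz": 0}
    - {"hand": 2.2,"x": 0,"y": -1.1,"z": 0,"wx": 0,"wy": 0,"wz": 0}
    - {"hand": 2.2,"x": 0,"y": -1.5,"z": 0,"wx": 0,"wy": 0,"wz": 0}
    - {"hand": 2.2,"x": 0,"y": -2,"z": 0,"wx": 0,"wy": 0,"wz": 0}
    - {"hand": 2.2,"x": 0,"y": -2.5,"z": 0,"wx": 0,"wy": 0,"wz": 0}
    - {"hand": 2.2,"x": 0,"y": -3,"z": 0,"wx": 0,"wy": 0,"wz": 0}
    - {"hand": 2.2,"x": 0,"y": -3.5,"z": 0,"wx": 0,"wy": 0,"wz": 0}

```text
t: 9.75
position: [637.6, -93.8, 63.6]
orientation: [3.131, 0.25, 0.0]
contact_force: [0.2, -1.8, 0.0]
opening: 21.7
grip_force: 0.7
```

```bash
python3 plan.py -121 5 8
```

```text
t 9.75 now s -120.5 lat -0.3 z 63.6 F fwd -1.8 F left 0.1 Fz 0.0 q6 1.11
-116.0 [-0.03, -0.44, 0.01] -0.16
-111.0 [-0.03, -0.94, 0.01] -0.16
-106.0 [-0.03, -1.44, 0.01] -0.16
-101.0 [-0.04, -1.94, 0.01] -0.16
-96.0 [-0.04, -2.44, 0.01] -0.16
-91.0 [-0.04, -2.94, 0.01] -0.16
-86.0 [-0.04, -3.44, 0.01] -0.16
-81.0 [-0.04, -3.94, 0.01] -0.16
```

>>> play_rows:
  deltas:
    - {"hand": 2.2,"x": 0,"y": -0.5,"z": 0,"wx": 0,"wy": 0,"wz": 0}
    - {"hand": 2.2,"x": 0,"y": -1,"z": 0,"wx": 0,"wy": 0,"wz": 0}
    - {"hand": 2.2,"x": 0,"y": -1.5,"z": 0,"wx": 0,"wy": 0,"wz": 0}
    - {"hand": 2.2,"x": 0,"y": -2,"z": 0,"wx": 0,"wy": 0,"wz": 0}
    - {"hand": 2.2,"x": 0,"y": -2.5,"z": 0,"wx": 0,"wy": 0,"wz": 0}
    - {"hand": 2.2,"x": 0,"y": -3,"z": 0,"wx": 0,"wy": 0,"wz": 0}
    - {"hand": 2.2,"x": 0,"y": -3.5,"z": 0,"wx": 0,"wy": 0,"wz": 0}
    - {"hand": 2.2,"x": 0,"y": -4,"z": 0,"wx": 0,"wy": 0,"wz": 0}

```text
t: 10.55
position: [631.2, -54.4, 63.6]
orientation: [3.132, 0.25, 0.0]
contact_force: [0.6, -2.1, 0.8]
opening: 22.0
grip_force: 0.8
```

```bash
python3 plan.py -80 5 8
```

```text
t 10.55 now s -80.5 lat -0.4 z 63.6 F fwd -2.1 F left -0.2 Fz 0.8 q6 1.17
-75.0 [-0.04, -0.55, 0.01] -0.17
-70.0 [-0.04, -1.05, 0.01] -0.17
-65.0 [-0.04, -1.55, 0.01] -0.17
-60.0 [-0.04, -2.05, 0.01] -0.17
-55.0 [-0.05, -2.55, 0.01] -0.17
-50.0 [-0.05, -3.05, 0.01] -0.17
-45.0 [-0.05, -3.55, 0.01] -0.17
-40.0 [-0.05, -4.05, 0.01] -0.17
```

>>> play_rows:
  deltas:
    - {"hand": 2.2,"x": 0,"y": -0.5,"z": 0,"wx": 0,"wy": 0,"wz": -0.2}
    - {"hand": 2.2,"x": 0,"y": -1,"z": 0,"wx": 0,"wy": 0,"wz": -0.2}
    - {"hand": 2.2,"x": 0,"y": -1.5,"z": 0,"wx": 0,"wy": 0,"wz": -0.2}
    - {"hand": 2.2,"x": 0,"y": -2,"z": 0,"wx": 0,"wy": 0,"wz": -0.2}
    - {"hand": 2.2,"x": -0.05,"y": -2.5,"z": 0,"wx": 0,"wy": 0,"wz": -0.2}
    - {"hand": 2.2,"x": -0.05,"y": -3,"z": 0,"wx": 0,"wy": 0,"wz": -0.2}
    - {"hand": 2.2,"x": -0.05,"y": -3.5,"z": 0,"wx": 0,"wy": 0,"wz": -0.2}
    - {"hand": 2.2,"x": -0.05,"y": -4,"z": 0,"wx": 0,"wy": 0,"wz": -0.2}

```text
t: 11.35
position: [624.3, -15.0, 63.5]
orientation: [-3.131, -0.256, 0.0]
contact_force: [-0.2, -1.3, 1.1]
opening: 22.0
grip_force: 0.9
```

```bash
python3 plan.py -40 4 8
```

```text
t 11.35 now s -40.5 lat 0.1 z 63.5 F fwd -1.2 F left 0.4 Fz 1.1 q6 1.22
-36.0 [0.01, -0.44, -0.0] 0.03
-32.0 [0.01, -0.84, -0.0] 0.03
-28.0 [0.01, -1.24, -0.0] 0.03
-24.0 [0.01, -1.64, -0.0] 0.03
-20.0 [-0.01, -2.04, -0.0] -0.31
-16.0 [-0.03, -2.44, -0.0] -0.93
-12.0 [-0.05, -2.84, -0.0] -1.72
-8.0 [-0.07, -3.24, -0.0] -2.7
```

>>> play_rows:
  deltas:
    - {"hand": 2.2,"x": 0,"y": -0.4,"z": 0,"wx": 0,"wy": 0,"wz": 0}
    - {"hand": 2.2,"x": 0,"y": -0.8,"z": 0,"wx": 0,"wy": 0,"wz": 0}
    - {"hand": 2.2,"x": 0,"y": -1.2,"z": 0,"wx": 0,"wy": 0,"wz": 0}
    - {"hand": 2.2,"x": 0,"y": -1.6,"z": 0,"wx": 0,"wy": 0,"wz": 0}
    - {"hand": 2.2,"x": 0,"y": -2,"z": 0,"wx": 0,"wy": 0,"wz": -0.3}
    - {"hand": 2.2,"x": -0.03,"y": -2.4,"z": 0,"wx": 0,"wy": 0,"wz": -1}
    - {"hand": 2.2,"x": -0.05,"y": -2.8,"z": 0,"wx": 0,"wy": 0,"wz": -1.7}
    - {"hand": 2.2,"x": -0.07,"y": -3.2,"z": 0,"wx": 0,"wy": 0,"wz": -2.7}

```text
t: 12.15
position: [618.4, 16.4, 63.5]
orientation: [-3.124, -0.331, 0.0]
contact_force: [0.6, -1.4, 0.3]
opening: 22.1
grip_force: 0.8
```

```bash
python3 plan.py -8 4 8
```

```text
t 12.15 now s -8.5 lat 0.8 z 63.5 F fwd -1.5 F left -0.3 Fz 0.3 q6 1.22
-4.0 [-0.0, -0.45, -0.0] -1.08
0.0 [-0.0, -0.84, -0.0] -2.42
4.0 [-0.04, -1.24, -0.0] -3.94
8.0 [-0.1, -1.63, -0.0] -5.64
12.0 [-0.17, -2.02, -0.0] -7.53
16.0 [-0.25, -2.4, -0.0] -9.6
20.0 [-0.35, -2.78, -0.0] -11.84
24.0 [-0.45, -3.16, -0.0] -14.16
```

>>> play_rows:
  deltas:
    - {"hand": 2.2,"x": 0,"y": -0.4,"z": 0,"wx": 0,"wy": 0,"wz": -1}
    - {"hand": 2.2,"x": 0,"y": -0.8,"z": 0,"wx": 0,"wy": 0,"wz": -2.4}
    - {"hand": 2.2,"x": -0.04,"y": -1.2,"z": 0,"wx": 0,"wy": 0,"wz": -4}
    - {"hand": 2.2,"x": -0.1,"y": -1.6,"z": 0,"wx": 0,"wy": 0,"wz": -5.6}
    - {"hand": 2.2,"x": -0.17,"y": -2,"z": 0,"wx": 0,"wy": 0,"wz": -7.5}
    - {"hand": 2.2,"x": -0.25,"y": -2.4,"z": 0,"wx": 0,"wy": 0,"wz": -9.6}
    - {"hand": 2.2,"x": -0.35,"y": -2.8,"z": 0,"wx": 0,"wy": 0,"wz": -11.8}
    - {"hand": 2.2,"x": -0.45,"y": -3.15,"z": 0,"wx": 0,"wy": 0,"wz": -14.2}

```text
t: 12.95
position: [607.4, 46.3, 63.4]
orientation: [-3.058, -0.718, -0.0]
contact_force: [-0.1, -0.8, 0.9]
opening: 21.9
grip_force: 0.8
```

```bash
python3 plan.py 24 4 8
```

```text
t 12.95 now s 24.0 lat 2.5 z 63.4 F fwd -0.7 F left 0.4 Fz 0.9 q6 1.02
28.0 [-0.0, -0.39, -0.01] -1.94
32.0 [-0.02, -0.78, -0.01] -4.02
36.0 [-0.06, -1.17, -0.01] -6.11
40.0 [-0.11, -1.56, -0.01] -8.19
44.0 [-0.17, -1.94, -0.01] -10.27
48.0 [-0.25, -2.33, -0.01] -12.36
52.0 [-0.34, -2.71, -0.01] -14.44
56.0 [-0.44, -3.08, -0.01] -16.52
```

>>> play_rows:
  deltas:
    - {"hand": 2.2,"x": 0,"y": -0.4,"z": 0,"wx": 0,"wy": 0,"wz": -2}
    - {"hand": 2.2,"x": -0.02,"y": -0.8,"z": 0,"wx": 0,"wy": 0,"wz": -4}
    - {"hand": 2.2,"x": -0.06,"y": -1.17,"z": 0,"wx": 0,"wy": 0,"wz": -6.1}
    - {"hand": 2.2,"x": -0.11,"y": -1.56,"z": 0,"wx": 0,"wy": 0,"wz": -8.2}
    - {"hand": 2.2,"x": -0.17,"y": -1.94,"z": 0,"wx": 0,"wy": 0,"wz": -10.3}
    - {"hand": 2.2,"x": -0.25,"y": -2.33,"z": 0,"wx": 0,"wy": 0,"wz": -12.4}
    - {"hand": 2.2,"x": -0.34,"y": -2.7,"z": 0,"wx": 0,"wy": 0,"wz": -14.4}
    - {"hand": 2.2,"x": -0.44,"y": -3.1,"z": 0,"wx": 0,"wy": 0,"wz": -16.5}

```text
t: 13.75
position: [589.7, 72.2, 63.4]
orientation: [-2.924, -1.149, -0.0]
contact_force: [0.4, -1.7, 0.1]
opening: 22.2
grip_force: 0.8
```

```bash
python3 plan.py 56 4 8
```

```text
t 13.75 now s 56.0 lat 2.4 z 63.4 F fwd -1.5 F left 0.9 Fz 0.1 q6 0.77
60.0 [-0.02, -0.38, -0.01] -2.13
64.0 [-0.04, -0.77, -0.01] -4.21
68.0 [-0.08, -1.16, -0.01] -6.3
72.0 [-0.13, -1.55, -0.01] -8.38
76.0 [-0.19, -1.93, -0.01] -10.46
80.0 [-0.27, -2.32, -0.01] -12.55
84.0 [-0.36, -2.7, -0.01] -14.63
88.0 [-0.47, -3.07, -0.01] -16.71
```

>>> play_rows:
  deltas:
    - {"hand": 2.2,"x": -0.02,"y": -0.4,"z": 0,"wx": 0,"wy": 0,"wz": -2.1}
    - {"hand": 2.2,"x": -0.04,"y": -0.77,"z": 0,"wx": 0,"wy": 0,"wz": -4.2}
    - {"hand": 2.2,"x": -0.08,"y": -1.16,"z": 0,"wx": 0,"wy": 0,"wz": -6.3}
    - {"hand": 2.2,"x": -0.13,"y": -1.55,"z": 0,"wx": 0,"wy": 0,"wz": -8.4}
    - {"hand": 2.2,"x": -0.19,"y": -1.93,"z": 0,"wx": 0,"wy": 0,"wz": -10.5}
    - {"hand": 2.2,"x": -0.27,"y": -2.32,"z": 0,"wx": 0,"wy": 0,"wz": -12.5}
    - {"hand": 2.2,"x": -0.36,"y": -2.7,"z": 0,"wx": 0,"wy": 0,"wz": -14.6}
    - {"hand": 2.2,"x": -0.47,"y": -3.1,"z": 0,"wx": 0,"wy": 0,"wz": -16.7}

```text
t: 14.55
position: [565.2, 91.8, 63.5]
orientation: [-2.726, -1.561, -0.001]
contact_force: [0.2, -1.2, -0.0]
opening: 22.0
grip_force: 0.8
```

```bash
python3 plan.py 88 4 8
```

```text
t 14.55 now s 88.25 lat 2.3 z 63.5 F fwd -0.8 F left 0.9 Fz -0.0 q6 0.51
92.0 [-0.03, -0.36, -0.0] -2.1
96.0 [-0.05, -0.75, -0.0] -4.18
100.0 [-0.09, -1.14, -0.0] -6.27
104.0 [-0.14, -1.53, -0.0] -8.35
108.0 [-0.2, -1.92, -0.0] -10.43
112.0 [-0.28, -2.3, -0.0] -12.51
116.0 [-0.35, -2.69, -0.0] -14.48
120.0 [-0.43, -3.07, -0.0] -16.27
```

>>> play_rows:
  deltas:
    - {"hand": 2.2,"x": -0.03,"y": -0.38,"z": 0,"wx": 0,"wy": 0,"wz": -2.1}
    - {"hand": 2.2,"x": -0.05,"y": -0.75,"z": 0,"wx": 0,"wy": 0,"wz": -4.2}
    - {"hand": 2.2,"x": -0.09,"y": -1.14,"z": 0,"wx": 0,"wy": 0,"wz": -6.3}
    - {"hand": 2.2,"x": -0.14,"y": -1.53,"z": 0,"wx": 0,"wy": 0,"wz": -8.4}
    - {"hand": 2.2,"x": -0.2,"y": -1.92,"z": 0,"wx": 0,"wy": 0,"wz": -10.4}
    - {"hand": 2.2,"x": -0.28,"y": -2.3,"z": 0,"wx": 0,"wy": 0,"wz": -12.5}
    - {"hand": 2.2,"x": -0.35,"y": -2.7,"z": 0,"wx": 0,"wy": 0,"wz": -14.5}
    - {"hand": 2.2,"x": -0.43,"y": -3.1,"z": 0,"wx": 0,"wy": 0,"wz": -16.3}

```text
t: 15.35
position: [536.4, 103.9, 63.5]
orientation: [-2.478, -1.931, -0.001]
contact_force: [1.4, 0.2, -1.1]
opening: 22.0
grip_force: 0.7
```

```bash
python3 plan.py 120 2.5 8
```

```text
t 15.35 now s 120.25 lat 1.8 z 63.5 F fwd -1.3 F left -0.5 Fz -1.1 q6 0.25
122.5 [-0.01, -0.22, 0.0] -1.0
125.0 [-0.01, -0.46, 0.0] -1.96
127.5 [-0.01, -0.71, 0.0] -2.84
130.0 [-0.02, -0.95, 0.0] -3.65
132.5 [-0.03, -1.2, 0.0] -4.39
135.0 [-0.05, -1.45, 0.0] -5.06
137.5 [-0.07, -1.7, 0.0] -5.65
140.0 [-0.09, -1.95, 0.0] -6.18
```

>>> play_rows:
  deltas:
    - {"hand": 2.2,"x": -0.01,"y": -0.25,"z": 0,"wx": 0,"wy": 0,"wz": -1}
    - {"hand": 2.2,"x": -0.01,"y": -0.5,"z": 0,"wx": 0,"wy": 0,"wz": -2}
    - {"hand": 2.2,"x": -0.01,"y": -0.75,"z": 0,"wx": 0,"wy": 0,"wz": -2.8}
    - {"hand": 2.2,"x": -0.02,"y": -1,"z": 0,"wx": 0,"wy": 0,"wz": -3.6}
    - {"hand": 2.2,"x": -0.03,"y": -1.2,"z": 0,"wx": 0,"wy": 0,"wz": -4.4}
    - {"hand": 2.2,"x": -0.05,"y": -1.45,"z": 0,"wx": 0,"wy": 0,"wz": -5}
    - {"hand": 2.2,"x": -0.07,"y": -1.7,"z": 0,"wx": 0,"wy": 0,"wz": -5.6}
    - {"hand": 2.2,"x": -0.09,"y": -1.95,"z": 0,"wx": 0,"wy": 0,"wz": -6.2}

```text
t: 16.15
position: [517.2, 107.5, 63.5]
orientation: [-2.371, -2.061, -0.0]
contact_force: [1.8, -0.0, -0.9]
opening: 21.7
grip_force: 0.6
```

```bash
python3 plan.py 140 1.5 8
```

```text
t 16.15 now s 140.0 lat 1.2 z 63.5 F fwd -1.8 F left -0.2 Fz -0.9 q6 0.15
141.5 [0.03, -0.15, -0.0] -0.35
143.0 [0.04, -0.3, -0.0] -0.61
144.5 [0.04, -0.45, -0.0] -0.84
146.0 [0.04, -0.6, -0.0] -1.05
147.5 [0.05, -0.75, -0.0] -1.23
149.0 [0.05, -0.9, -0.0] -1.38
150.5 [0.05, -1.05, -0.0] -1.51
152.0 [0.06, -1.2, -0.0] -1.62
```

>>> play_rows:
  deltas:
    - {"hand": 2.2,"x": 0.03,"y": -0.15,"z": 0,"wx": 0,"wy": 0,"wz": -0.3}
    - {"hand": 2.2,"x": 0.04,"y": -0.3,"z": 0,"wx": 0,"wy": 0,"wz": -0.6}
    - {"hand": 2.2,"x": 0.04,"y": -0.45,"z": 0,"wx": 0,"wy": 0,"wz": -0.8}
    - {"hand": 2.2,"x": 0.04,"y": -0.6,"z": 0,"wx": 0,"wy": 0,"wz": -1}
    - {"hand": 2.2,"x": 0.05,"y": -0.75,"z": 0,"wx": 0,"wy": 0,"wz": -1.2}
    - {"hand": 2.2,"x": 0.05,"y": -0.9,"z": 0,"wx": 0,"wy": 0,"wz": -1.4}
    - {"hand": 2.2,"x": 0.05,"y": -1.05,"z": 0,"wx": 0,"wy": 0,"wz": -1.5}
    - {"hand": 2.2,"x": 0.05,"y": -1.15,"z": 0,"wx": 0,"wy": 0,"wz": -1.6}

```text
t: 16.95
position: [505.9, 109.5, 63.5]
orientation: [-2.343, -2.093, 0.0]
contact_force: [0.8, 0.0, -0.3]
opening: 22.3
grip_force: 0.6
```

```bash
python3 plan.py 151.5 1 8
```

```text
t 16.95 now s 151.5 lat 0.5 z 63.5 F fwd -0.8 F left -0.1 Fz -0.3 q6 0.13
152.5 [0.02, -0.11, 0.0] -0.09
153.5 [0.02, -0.21, 0.0] -0.14
154.5 [0.03, -0.31, 0.0] -0.18
155.5 [0.03, -0.41, 0.0] -0.21
156.5 [0.04, -0.51, 0.0] -0.22
157.5 [0.04, -0.61, 0.0] -0.23
158.5 [0.04, -0.71, 0.0] -0.23
159.5 [0.04, -0.81, 0.0] -0.23
```

>>> play_rows:
  deltas:
    - {"hand": 2.2,"x": 0.02,"y": -0.08,"z": 0,"wx": 0,"wy": 0,"wz": -0.1}
    - {"hand": 2.2,"x": 0.02,"y": -0.16,"z": 0,"wx": 0,"wy": 0,"wz": -0.2}
    - {"hand": 2.2,"x": 0.03,"y": -0.24,"z": 0,"wx": 0,"wy": 0,"wz": -0.2}
    - {"hand": 2.2,"x": 0.03,"y": -0.32,"z": 0,"wx": 0,"wy": 0,"wz": -0.2}
    - {"hand": 2.2,"x": 0.03,"y": -0.4,"z": 0,"wx": 0,"wy": 0,"wz": -0.2}
    - {"hand": 2.2,"x": 0.03,"y": -0.48,"z": 0,"wx": 0,"wy": 0,"wz": -0.2}

```text
t: 17.55
position: [503.0, 110.2, 64.6]
orientation: [2.337, 2.095, 0.005]
contact_force: [5.4, -0.5, 0.7]
opening: 22.1
grip_force: 2.7
```

```bash
python3 plan.py 156 1 1
```

```text
t 17.55 now s 154.5 lat 0.0 z 64.6 F fwd -5.4 F left -0.1 Fz 0.7 q6 0.13
157.0 [0.0, -0.26, 0.11] -0.03
```

Contact with the buffer, with a compliance of about 3 N/mm. Push on in short steps.

>>> play_rows:
  deltas:
    - {"hand": 2.2,"x": 0,"y": -0.08,"z": 0,"wx": 0,"wy": 0,"wz": 0}
    - {"hand": 2.2,"x": 0,"y": -0.16,"z": 0,"wx": 0,"wy": 0,"wz": 0}
    - {"hand": 2.2,"x": 0,"y": -0.24,"z": 0,"wx": 0,"wy": 0,"wz": 0}
    - {"hand": 2.2,"x": 0,"y": -0.32,"z": 0,"wx": 0,"wy": 0,"wz": 0}
    - {"hand": 2.2,"x": 0,"y": -0.4,"z": 0,"wx": 0,"wy": 0,"wz": 0}

```text
t: 18.05
position: [499.1, 110.7, 64.6]
orientation: [2.337, 2.095, 0.005]
contact_force: [4.7, -0.7, 1.4]
opening: 21.8
grip_force: 2.7
```

```bash
python3 plan.py 160 1 1
```

```text
t 18.05 now s 158.25 lat 0.0 z 64.6 F fwd -4.7 F left 0.1 Fz 1.4 q6 0.13
161.0 [0.0, -0.27, 0.11] -0.04
```

>>> play_rows:
  deltas:
    - {"hand": 2.2,"x": 0,"y": -0.08,"z": 0,"wx": 0,"wy": 0,"wz": 0}
    - {"hand": 2.2,"x": 0,"y": -0.16,"z": 0,"wx": 0,"wy": 0,"wz": 0}
    - {"hand": 2.2,"x": 0,"y": -0.24,"z": 0,"wx": 0,"wy": 0,"wz": 0}
    - {"hand": 2.2,"x": 0,"y": -0.32,"z": 0,"wx": 0,"wy": 0,"wz": 0}
    - {"hand": 2.2,"x": 0,"y": -0.4,"z": 0,"wx": 0,"wy": 0,"wz": 0}

```text
t: 18.55
position: [495.2, 111.1, 64.7]
orientation: [2.337, 2.095, 0.005]
contact_force: [5.9, -1.6, 1.3]
opening: 21.7
grip_force: 2.7
```

```bash
python3 plan.py 164 1 1
```

```text
t 18.55 now s 162.25 lat 0.0 z 64.7 F fwd -6.0 F left 0.9 Fz 1.3 q6 0.13
165.0 [0.0, -0.27, 0.12] -0.04
```

Still sliding at about 6 N. Smaller steps now.

>>> play_rows:
  deltas:
    - {"hand": 2.2,"x": 0,"y": -0.08,"z": 0,"wx": 0,"wy": 0,"wz": 0}
    - {"hand": 2.2,"x": 0,"y": -0.16,"z": 0,"wx": 0,"wy": 0,"wz": 0}
    - {"hand": 2.2,"x": 0,"y": -0.24,"z": 0,"wx": 0,"wy": 0,"wz": 0}

```text
t: 18.85
position: [492.8, 111.4, 64.7]
orientation: [2.337, 2.094, 0.005]
contact_force: [5.4, -1.2, 1.3]
opening: 21.9
grip_force: 2.7
```

```bash
python3 plan.py 166 1 1
```

```text
t 18.85 now s 164.75 lat 0.0 z 64.7 F fwd -5.5 F left 0.6 Fz 1.3 q6 0.13
167.0 [0.0, -0.23, 0.12] -0.04
```

>>> play_rows:
  deltas:
    - {"hand": 2.2,"x": 0,"y": -0.07,"z": 0,"wx": 0,"wy": 0,"wz": 0}
    - {"hand": 2.2,"x": 0,"y": -0.14,"z": 0,"wx": 0,"wy": 0,"wz": 0}
    - {"hand": 2.2,"x": 0,"y": -0.2,"z": 0,"wx": 0,"wy": 0,"wz": 0}

```text
t: 19.15
position: [490.8, 111.6, 64.7]
orientation: [2.337, 2.095, 0.005]
contact_force: [5.1, -1.1, 1.2]
opening: 21.6
grip_force: 2.6
```

```bash
python3 plan.py 166 1 1
```

```text
t 19.15 now s 166.75 lat 0.0 z 64.7 F fwd -5.2 F left 0.5 Fz 1.2 q6 0.13
167.0 [0.0, -0.03, 0.12] -0.04
```

>>> play_rows:
  deltas:
    - {"hand": 2.2,"x": 0,"y": -0.07,"z": 0,"wx": 0,"wy": 0,"wz": 0}
    - {"hand": 2.2,"x": 0,"y": -0.14,"z": 0,"wx": 0,"wy": 0,"wz": 0}
    - {"hand": 2.2,"x": 0,"y": -0.2,"z": 0,"wx": 0,"wy": 0,"wz": 0}

```text
t: 19.45
position: [489.9, 111.6, 64.9]
orientation: [2.335, 2.093, 0.009]
contact_force: [9.5, -1.3, -1.7]
opening: 22.0
grip_force: 4.5
```

```bash
python3 plan.py 168 1 1
python3 - <<'E'
from h import *;from trk import *
d=grab('top');p=np.load('p.npy');W=pw(d)
r,g,b=[d['image'][...,i].astype(int) for i in range(3)]
S=np.arange(120,235,.25);x,y,h=path(S,p)
def st(m):
    o=[]
    for q in W[m]:
        i=np.argmin(np.hypot(x-q[0],y-q[1]));o.append([S[i]-R*A,(-(q[0]-x[i])*np.sin(h[i])+(q[1]-y[i])*np.cos(h[i])),q[2]])
    o=np.array(o);return o[abs(o[:,1])<10] if len(o) else o
box=np.zeros(r.shape,bool);box[240:310,170:230]=1;box&=np.isfinite(W[...,2])
a=st(box&(r>120)&(g<60)&(b<60));print('red',len(a),np.percentile(a[:,0],[0,2,50,98]))
a=st(box&(r>180)&(g>180)&(b>170));a=a[(abs(a[:,1])<6)&(a[:,0]>40)&(a[:,0]<77)];print('cap',len(a),a.round(0)[:20].tolist())
c=cv2.resize(d['image'][220:310,160:250],(540,540),interpolation=cv2.INTER_CUBIC);cv2.imwrite('pics/t4.png',c[:,:,::-1])
E
```

```text
t 19.45 now s 167.5 lat 0.1 z 64.9 F fwd -9.6 F left 0.3 Fz -1.7 q6 0.13
169.0 [0.01, -0.14, 0.14] -0.03Traceback (most recent call last):
  File "<stdin>", line 11, in <module>
IndexError: too many indices for array: array is 1-dimensional, but 2 were indexed
```

The force jumped from 5.2 to 9.6 N after about 13 mm of buffer travel, which looks like the bracket. Push 1 mm more and hold.

>>> play_rows:
  deltas:
    - {"hand": 2.2,"x": 0,"y": -0.05,"z": 0,"wx": 0,"wy": 0,"wz": 0}
    - {"hand": 2.2,"x": 0,"y": -0.1,"z": 0,"wx": 0,"wy": 0,"wz": 0}
    - {"hand": 2.2,"x": 0,"y": -0.1,"z": 0,"wx": 0,"wy": 0,"wz": 0}
    - {"hand": 2.2,"x": 0,"y": -0.1,"z": 0,"wx": 0,"wy": 0,"wz": 0}

```text
t: 19.9
position: [489.8, 111.5, 64.9]
orientation: [2.334, 2.092, 0.011]
contact_force: [9.8, -2.2, -2.4]
opening: 21.9
grip_force: 5.2
```

```bash
python3 plan.py 168 1 1
python3 - <<'E'
import numpy as np,cv2
from h import *
a=grab('wrist')['image'];b=grab('side')['image'];W=pw(dict(np.load('last_side.npz')))
cv2.imwrite('pics/m4.png',np.hstack([cv2.resize(a,(400,300)),cv2.resize(b[280:385,230:370],(400,300),interpolation=cv2.INTER_CUBIC)])[:,:,::-1])
E
```

```text
t 19.9 now s 167.75 lat 0.2 z 64.9 F fwd -10.0 F left 1.2 Fz -2.4 q6 0.13
169.0 [0.02, -0.13, 0.14] -0.04
```

View pics/m4.png

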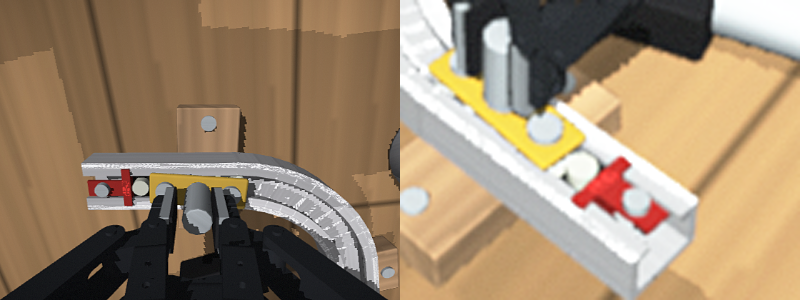

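The wrist and side crops show the buffer's white cap right against the red bracket, with the carriage against the buffer. One more gentle nudge, then back the finger off the pin to centre the gap.

>>> play_rows:
  deltas:
    - {"hand": 2.2,"x": 0,"y": -0.05,"z": 0,"wx": 0,"wy": 0,"wz": 0}
    - {"hand": 2.2,"x": 0,"y": -0.1,"z": 0,"wx": 0,"wy": 0,"wz": 0}
    - {"hand": 2.2,"x": 0,"y": -0.1,"z": 0,"wx": 0,"wy": 0,"wz": 0}
    - {"hand": 2.2,"x": 0,"y": -0.1,"z": 0,"wx": 0,"wy": 0,"wz": 0}

```text
t: 20.4
position: [489.6, 111.5, 64.9]
orientation: [2.333, 2.091, 0.014]
contact_force: [12.3, -2.9, -5.2]
opening: 22.2
grip_force: 6.3
```

>>> play_rows:
  deltas:
    - {"hand": 2.2,"x": 0,"y": 0.15,"z": 0,"wx": 0,"wy": 0,"wz": 0}
    - {"hand": 2.2,"x": 0,"y": 0.3,"z": 0,"wx": 0,"wy": 0,"wz": 0}
    - {"hand": 2.2,"x": 0,"y": 0.45,"z": 0,"wx": 0,"wy": 0,"wz": 0}
    - {"hand": 2.2,"x": 0,"y": 0.55,"z": 0,"wx": 0,"wy": 0,"wz": 0}
    - {"hand": 2.2,"x": 0,"y": 0.55,"z": 0,"wx": 0,"wy": 0,"wz": 0}

```text
t: 20.9
position: [491.0, 111.5, 63.8]
orientation: [2.339, 2.096, 0.001]
contact_force: [4.4, 0.2, 1.1]
opening: 21.9
grip_force: 2.2
```

```bash
python3 plan.py 168 1 1
```

```text
t 20.9 now s 166.5 lat 0.1 z 63.8 F fwd -4.4 F left -0.6 Fz 1.1 q6 0.13
169.0 [0.01, -0.25, 0.03] -0.03
```

>>> play_rows:
  deltas:
    - {"hand": 2.2,"x": 0,"y": 0.1,"z": 0,"wx": 0,"wy": 0,"wz": 0}
    - {"hand": 2.2,"x": 0,"y": 0.2,"z": 0,"wx": 0,"wy": 0,"wz": 0}
    - {"hand": 2.2,"x": 0,"y": 0.3,"z": 0,"wx": 0,"wy": 0,"wz": 0}
    - {"hand": 2.2,"x": 0,"y": 0.3,"z": 0,"wx": 0,"wy": 0,"wz": 0}

```text
t: 21.3
position: [491.7, 111.3, 62.4]
orientation: [-2.337, -2.095, 0.005]
contact_force: [-0.7, -0.8, 0.3]
opening: 22.1
grip_force: 0.0
```

```bash
python3 plan.py 168 1 1
```

```text
t 21.3 now s 165.75 lat 0.2 z 62.4 F fwd 0.6 F left 0.9 Fz 0.3 q6 0.13
169.0 [0.02, -0.32, -0.11] -0.03
```

Force is zero. Open and lift clear.

>>> play_rows:
  deltas:
    - {"hand": 3.4,"x": 0,"y": 0,"z": 0,"wx": 0,"wy": 0,"wz": 0}
    - {"hand": 3.4,"x": 0,"y": 0,"z": 0,"wx": 0,"wy": 0,"wz": 0}
    - {"hand": 3.4,"x": 0,"y": 0,"z": -0.8,"wx": 0,"wy": 0,"wz": 0}
    - {"hand": 3.4,"x": 0,"y": 0,"z": -2,"wx": 0,"wy": 0,"wz": 0}
    - {"hand": 3.4,"x": 0,"y": 0,"z": -4,"wx": 0,"wy": 0,"wz": 0}
    - {"hand": 3.4,"x": 0,"y": 0,"z": -7,"wx": 0,"wy": 0,"wz": 0}
    - {"hand": 3.4,"x": 0,"y": 0,"z": -10,"wx": 0,"wy": 0,"wz": 0}
    - {"hand": 3.4,"x": 0,"y": 0,"z": -12,"wx": 0,"wy": 0,"wz": 0}

```text
t: 22.1
position: [494.6, 111.3, 187.4]
orientation: [2.337, 2.095, 0.006]
contact_force: [0.0, 0.1, -0.1]
opening: 34.2
grip_force: 0.0
```

```bash
python3 to.py
python3 - <<'E'
import numpy as np,cv2
from h import *
a=grab('wrist')['image'];b=grab('side')['image']
cv2.imwrite('pics/m5.png',np.hstack([cv2.resize(a,(400,300)),cv2.resize(b[280:385,230:370],(400,300),interpolation=cv2.INTER_CUBIC)])[:,:,::-1])
E
```

```text
22.1 [494.6 111.3 187.4] [ 0.   0.1 -0.1] [ 0.02 -0.05  2.03  0.    1.16  0.13]
```

View pics/m5.png

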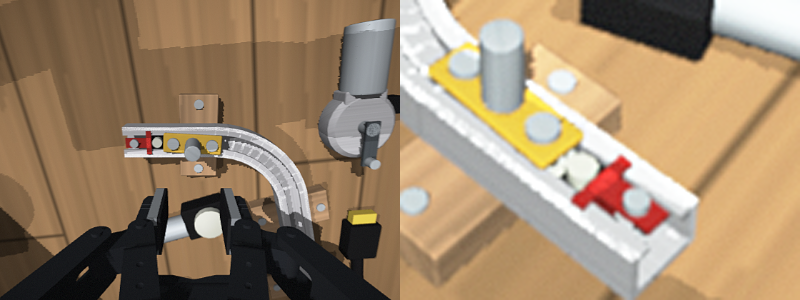

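The carriage stands upright and free. The white cap sits between its front roller and the red bracket. I measure the gaps before handing in.

Run:
```python
from h import *;from trk import *
p=np.load('p.npy')
for n in('wrist','side'):
    d=dict(np.load('last_%s.npz'%n));W=pw(d);im=d['image'];hsv=cv2.cvtColor(im,cv2.COLOR_RGB2HSV)
    x0,y0,h=path(R*A,p);X=(W[...,0]-x0)*np.cos(h)+(W[...,1]-y0)*np.sin(h);Y=-(W[...,0]-x0)*np.sin(h)+(W[...,1]-y0)*np.cos(h);Z=W[...,2]
    f=lambda m:(m.sum(),np.percentile(X[m],[2,50,98]).round(1).tolist(),np.median(Z[m]).round(1))
    H=hsv.astype(int)
    print(n,'red',f((H[...,1]>170)&((H[...,0]<8)|(H[...,0]>172))&(X>55)&(X<110)&(abs(Y)<16)))
    print('cap',f((H[...,1]<60)&(H[...,2]>100)&(abs(Z-41)<6)&(X>56)&(X<80)&(abs(Y)<6)))
    print('pin',f((abs(Z-88)<3)&(X>0)&(X<60)&(abs(Y)<15)))
    print('plate',f((H[...,0]>18)&(H[...,0]<38)&(H[...,1]>120)&(abs(Z-52)<5)&(X>-20)&(X<80)&(abs(Y)<20)))
```

```text
wrist red (np.int64(465), [76.5, 83.2, 106.8], np.float64(47.4))
cap (np.int64(56), [65.1, 71.1, 76.3], np.float64(46.5))
pin (np.int64(421), [18.6, 26.1, 34.3], np.float64(88.3))
plate (np.int64(1236), [-7.1, 27.7, 60.4], np.float64(52.3))
side red (np.int64(231), [76.5, 82.9, 106.3], np.float64(46.2))
cap (np.int64(132), [57.0, 67.9, 74.9], np.float64(45.3))
pin (np.int64(159), [19.6, 27.7, 35.2], np.float64(87.2))
plate (np.int64(507), [-6.1, 36.5, 61.2], np.float64(51.1))
```

Bracket face at 76.5 and pin at 26.7 to 27.5 along the tail. That is 50 mm apart, exactly 36 mm (pin to roller front) plus 14 mm (buffer), so there are no gaps. Hand in.

```bash
python3 -c "
from bench import arm
print(arm.close_job())"
```

```text
the job is handed in; nothing more can be done
None
```

The job is handed in, with no verdict returned: the yellow carriage is let go against the buffer, which is pushed back with no measurable gap to its red bracket, and the highest push I read was about 12 N.

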